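Clear the leftover bakes into the screw-lidded food-waste caddy

TASK

Closing time: the biscuits and oat slices left lying on the bare worktop (not those under the covers) have to go into the food-waste caddy. Slide the orange lid lock on the caddy fully outward, unscrew the green lid anticlockwise until it comes off, set it down on the worktop handle up, clear of the caddy, and drop every leftover in. Then lay the lid back level over the mouth, handle up (just resting there, no need to screw it down), leave the lock out, and do not disturb the tip jar, the sign or the stack of cup lids.

Things in the scene. Friction and masses are not known exactly. Their poses are not given: they have to be found in the camera images.
- caddy: food-waste caddy, fixed: round steel body 156 mm in diameter, black shoulder at 118 mm, above it a black threaded neck. Origin on its axis at worktop height, z up. Inside, the floor is 6 mm up and the space 148 mm wide. The black bracket of the lid lock sticks out on its -x side, 44 mm wide, to 140 mm from the axis, up to 136 mm high.
- caddy_mouth (a point): centre of the caddy's open mouth, at rim height, 160 mm above the worktop on the caddy's axis (under the lid at first). The opening is 97 mm across, the neck 106 mm outside, 117 mm over the thread.
- lid: green screw lid, 130 mm across, 72 mm high with its handle, about 0.22 kg; origin at the centre of its lower edge, z up through the handle. Hollow below (121 mm wide, 36 mm deep), three small lugs at the lower edge run in the thread. Screwed home, the origin is 124 mm up. Two ears on its -x side (74 mm from its axis) hold the lock bolt between them; its x axis is then the caddy's.
- lid_handle (a point): middle of the lid's handle bar, 57 mm above the lid's origin. The straight bar is 84 mm long along the lid's x axis, 16 mm thick along its y axis, 31 mm high on the flat top, which is 41 mm above the lid's origin.
- thread (a point): on the caddy's axis, 130 mm up. With the lock out the lid unscrews anticlockwise seen from above, rises 30 mm a turn, comes free after about 0.7 turn (4.5 rad, 21 mm up) and stays where left in between; lift it 20 mm more to clear the rim. Laid back unscrewed it rests level at any yaw, origin 140 to 156 mm over the worktop; about 3 mm to spare all round the rim.
- lock (a joint): the lid lock: 0 to 0.004 m = locked, bolt tip between the lid's ears; 0.028 m = fully out at its end stop, lid free to turn. It slides horizontally outward, straight away from the caddy's axis (along the caddy's -x axis), against about 3 N of friction, and stays where it is left
- lock_grip (a point): grip point of the orange lock tab, a block 14 mm thick in the sliding direction, 20 mm wide across it and 32 mm high; the point is 149 mm above the worktop, 12 mm below the tab's top, on its middle; 98 mm from the caddy's axis when locked and 126 mm when fully out
- doma_stand: the nearer round cake board with display biscuits under a clear domed cover, fixed: board 310 mm across and 30 mm high, cover 282 mm across, 226 mm high to the top of its knob; origin at the centre of its underside. Nothing to do here but keep clear. The worktop round it reaches from x = 0.39 m (front edge) and from y = -0.27 (right edge) to 0.48 m (left edge).
- leftover_slice_1: a loose leftover oat slice lying flat on the bare worktop: a golden oat bar with a golden top, about 49x62x36 mm, edges square to its x and y axes; origin at the centre of its underside, z up. Goes into the caddy. May be absent.
- leftover_slice_2: a loose leftover oat slice lying flat on the bare worktop: a golden oat bar with a dark chocolate top, about 47x62x37 mm, edges square to its x and y axes; origin at the centre of its underside, z up. Goes into the caddy. May be absent.
- leftover_biscuit_1: a loose leftover lumpy round chocolate-chip biscuit lying flat on the bare worktop, about 56x62x33 mm (x, y, z); origin at the centre of its underside, z up. Goes into the caddy. May be absent.
- leftover_biscuit_2: a loose leftover lumpy round chocolate-chip biscuit lying flat on the bare worktop, about 58x56x29 mm (x, y, z); origin at the centre of its underside, z up. Goes into the caddy. May be absent.
- tip_jar: bystander: clear glass tip jar with coins, 69 mm in diameter, 92 mm high, on the left near the front of the worktop; origin at the centre of its underside
- sign_slices: bystander: small black chalk sign on a foot, 33x78x74 mm, behind the caddy; origin at the centre of its underside
- lid_stack: bystander: short stack of white cup lids, 74 mm across, 45 mm high, at the right edge behind the caddy; origin at the centre of its underside

How it is judged:
By the outcome, as a careful person would: the job done as asked, in the order asked, and still so for the second after the job is handed in, with the robot touching nothing.
Of leftover_slice_1, leftover_slice_2, leftover_biscuit_1, leftover_biscuit_2 only 2 to 4 are there at a start; the rules pass over those that are not, and their reading is None.
At some moment in a run one of leftover_slice_1, leftover_slice_2, leftover_biscuit_1, leftover_biscuit_2 may be knocked a few centimetres aside while the robot is not near it.
Once in a run the grip may slacken for a moment while it holds something.
It also fails if it takes over 210 s, if anything falls off the work surface, if the arm or the gripper's body presses on something with over 40 N, if the wrist force passes 120 N, or if a joint passes its speed limit or range.

ROBOT

A 6-joint arm with a two-finger parallel gripper is mounted at the origin on a cart in front of the work surface, level with it; the furniture and walls round the work are solid. World frame = base frame: x ahead of the robot, y to its left, z up, the work surface at z = 0. Lengths are in m, angles in degrees, forces in N, time in s.
With the tool pointing down it reaches from about 0.4 to 0.825 m from the base axis. Payload 7 kg.
Tool frame: the origin (TCP) lies on the centre line of the jaws, within the pads' length; the fingertips stand 14 mm ahead of it and the grasp point (between the pads) lies 5 mm behind it; z points along the fingers, y is the line along which they close (so a half turn about z gives the same grasp; the last joint's range is limited). The gripper opens to 88 mm and grips with 3 to 60 N. Pads are 19 mm wide; open, the fingers measure 130 mm over their backs; the gripper's body (78 mm by 193 mm) begins 47 mm behind the grasp point.
Start: joints at [-51.389, 20.546, 0.682, 0, -70.136, -16.507], TCP at [0.254, -0.625, 0.241] pointing down, gripper open.
Joint ranges: [-176.03, 176.03], [-82.01, 121.73], [-58.28, 71.71], [-173.87, 95.51], [-174.79, -0.11], [-173.66, 173.66]. Speed limits (degrees/s): [136.94, 136.94, 172.46, 180, 180, 180].

INTERFACE

Orientations are given as [roll, pitch, yaw] about the fixed x, y, z axes, in that order (R = Rz(yaw) Ry(pitch) Rx(roll)).
In Python, from plant import r gives the robot as it stands.
- The arm moves only by the tool send_rows, never from a script. Its argument "steps" is a list of rows, each an object with "dp": the shift along the tool's x, y, z in mm, a list of three; "roll": the turn about the tool's z in rad; "jaw": the opening in per cent of the stroke, from 0 (shut) to 100 (fully open). In form: [{"dp": [tx, ty, tz], "roll": roll, "jaw": jaw}, ...]. A call has 1 to 5 rows; each row is the pose to reach, as a shift and turn from the pose commanded when the call began, along the tool's axes at that moment; what a row does not reach only later rows make up. A row lasts 1/8 s, in which the tool goes at most 62.5 mm and 10.7 degrees, less where a joint would pass 70% of its speed; a pose out of reach is approached as far as the arm can. A call with a gripper value outside its range is refused whole. The fingers move at their own pace and stop on an object; "newtons" is the grip in N (left out, the last holds). Time passes only in rows, so rows that repeat a pose let the fingers close. It gives the time, the measured TCP pose, the force, the opening and the grip force at its end, in the units of the state.
- r.get_state(): the state, without advancing time (a new reading comes with each control period).
- r.capture(name): name is "side" or "top"; returns a dict with "image" (420x560x3 uint8, blue, green, red), "K" (3x3 intrinsics, pixels), "rvec" (rotation vector, rad) and "tvec" (3), from world to camera coordinates, as OpenCV has them. Camera axes: x right, y down, z forward; pixel columns grow to the right and rows downward; lengths in m; the calibration is good to about 2 mm. A picture is of the moment at which its call begins. There is no depth.
- r.close_job(): hands the job in; it is judged then, once.
The state is a dict: "time_s": time; "joints": joint angles; "qd": joint speeds; "joint_torque": joint torques, N m; "tcp_pos": TCP position; "eef_rot": TCP orientation; "contact_force": force on the tool from outside, world axes, zero at the start; "moment": the same for the moment, N m; "gripper_width": finger opening in m; "gripper_force": force on a finger pad.
Only numpy, scipy, OpenCV 4.12 (cv2) and the standard library are available. Lean on these libraries where they do the work, as an engineer would, in place of code of your own. Each camera call takes 0.05 s, during which the arm holds its last target. There are 200 camera calls.

## Working session

There is one attempt and no reset: what is moved stays moved. The work goes in short steps, Python scripts to look and compute and a tool call to move; the robot and the scene stay as the last step left them, time stands still between calls to the robot, and variables do not carry over. Pictures are saved under pics/ and viewed, at most 14 in all, crops included, and the job is handed in when it is done.

Besides the shell and the picture viewer there is one more tool, called after "Call:" as name([rows], argument=value, ...), one row to a line, values as JSON. send_rows: Moves the arm, as the interface text tells. Its arguments: {"type":"object","properties":{"steps":{"type":"array","items":{"type":"object","properties":{"dp":{"type":"array","items":{"type":"number"}},"roll":{"type":"number"},"jaw":{"type":"number"}}}},"newtons":{"type":"number"}},"required":["steps"]}

```bash
ls; mkdir -p pics
cat > h.py <<'E'
import numpy as np, cv2
from plant import r
def cap(n,save=None):
    c=r.capture(n)
    if save: cv2.imwrite('pics/'+save,c['image'])
    return c
def ray(c,uv):
    R,_=cv2.Rodrigues(np.array(c['rvec'],float)); t=np.array(c['tvec'],float).ravel()
    d=R.T@np.linalg.inv(np.array(c['K']))@np.array([uv[0],uv[1],1.]); return -R.T@t,d
def onz(c,uv,z):
    o,d=ray(c,uv); return o+d*(z-o[2])/d[2]
def proj(c,p):
    return cv2.projectPoints(np.array(p,float).reshape(-1,3),np.array(c['rvec'],float),np.array(c['tvec'],float),np.array(c['K']),None)[0].reshape(-1,2)
def tri(c1,u1,c2,u2):
    o1,d1=ray(c1,u1);o2,d2=ray(c2,u2)
    s=np.linalg.lstsq(np.c_[d1,-d2],o2-o1,rcond=None)[0]
    a,b=o1+d1*s[0],o2+d2*s[1]; return (a+b)/2,np.linalg.norm(a-b)
E
python3 - <<'E'
from h import *
for n in('top','side'):
    c=cap(n,n+'1.png'); o,d=ray(c,(280,210)); print(n,o,d)
s=r.get_state(); print(s)
E
```

```text
pics
top [0.31862399 0.12250881 1.53799855] [ 0.18625099  0.00197262 -0.98255301]
side [0.9533229  0.71393944 1.17757729] [-0.29506662 -0.48145308 -0.82534561]
{'time_s': 0.1, 'joints': array([-5.13872286e+01,  2.05887078e+01,  6.39293753e-01, -1.60150899e-02,
       -7.01357523e+01, -1.65059915e+01]), 'qd': array([ 1.37149238e-04, -1.30155062e-01,  1.49234568e-01,  1.00857658e-02,
        1.55911443e-02,  4.56259608e-02]), 'joint_torque': array([-3.74968498e-03, -5.84162593e+01,  2.93749684e+01,  7.01567933e+00,
        1.00939261e-02, -7.99362624e-05]), 'tcp_pos': array([ 0.25383063, -0.62501475,  0.23970829]), 'eef_rot': array([ 1.79914066e+02, -9.76356282e-03, -1.57898666e+02]), 'contact_force': array([-0.22025791,  0.6624222 , -0.99693414]), 'moment': array([-0.00413367, -0.0252978 , -0.01801512]), 'gripper_force': 0.0, 'gripper_width': 0.08750106998045273}
```

View pics/top1.png

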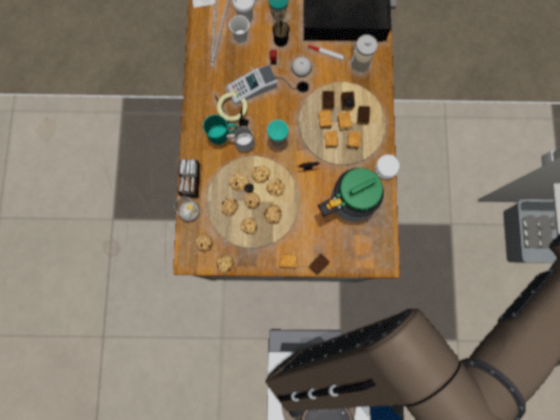

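View pics/side1.png

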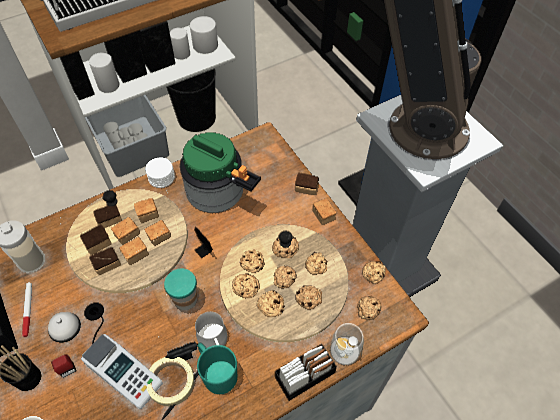

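The top view shows the lid at (361,190), the orange tab at about (333,204), biscuits at (204,242) and (225,263), the golden slice at (288,261), the dark slice at (319,264), the sign at (308,166), the lid stack at (388,167) and the tip jar at (189,210). In the side view, the lid is at (210,155), the tab at (240,174), slices at (307,183) and (325,211), and biscuits at (373,271) and (369,307).

Run:
```python
from h import *
t=cap('top');s=cap('side')
ti,si=t['image'],s['image']
def blob(c,roi,f):
    x0,y0,x1,y1=roi; hsv=cv2.cvtColor(c['image'],cv2.COLOR_BGR2HSV)[y0:y1,x0:x1].astype(int)
    m=f(hsv[...,0],hsv[...,1],hsv[...,2]).astype(np.uint8)
    n,l,st,ce=cv2.connectedComponentsWithStats(m)
    k=1+np.argmax(st[1:,4]); pts=np.argwhere(l==k)[:,::-1]+[x0,y0]
    return ce[k]+[x0,y0],st[k],pts
org=lambda h,S,v:(h>8)&(h<24)&(S>190)&(v>190)
grn=lambda h,S,v:(h>60)&(h<90)&(S>110)
for n,c,ro in(('t',t,(318,190,350,218)),('s',s,(225,160,262,190))):
    ce,st,p=blob(c,ro,org); print('orange',n,ce,st,p.min(0),p.max(0))
for n,c,ro in(('t',t,(330,160,390,225)),('s',s,(170,125,250,190))):
    ce,st,p=blob(c,ro,grn); e=cv2.fitEllipse(cv2.convexHull(p.astype(np.float32)));print('green',n,ce,st,e)
ce,st,p=blob(t,(330,160,390,225),grn)
e=cv2.fitEllipse(cv2.convexHull(p.astype(np.float32)))
for z in(.124,.15,.165):print(z,onz(t,e[0],z))
for z in (.161,.137): print('orange top',onz(t,blob(t,(318,190,350,218),org)[0],z))
print(tri(t,blob(t,(318,190,350,218),org)[0],s,blob(s,(225,160,262,190),org)[0]))
# brightly scaled crops
a=cv2.resize(ti[155:280,170:400],None,fx=3.4,fy=3.4,interpolation=cv2.INTER_CUBIC);cv2.imwrite('pics/tc.png',a)
b=cv2.resize(si[120:230,165:345],None,fx=4.4,fy=4.4,interpolation=cv2.INTER_CUBIC);cv2.imwrite('pics/sc.png',b)
for n,uv in dict(b1=(204,242),b2=(225,263),s1=(288,261),s2=(319,264)).items(): print(n,onz(t,uv,.03))
for n,uv in dict(b1=(369,307),b2=(373,271),s1=(325,211),s2=(307,183)).items(): print(n,onz(s,uv,.02))
for n,uv,z in(('jar',(189,210),.05),('sign',(308,166),.05),('stack',(388,167),.04),('dome',(252,201),.03)):print(n,onz(t,uv,z))
```

```text
orange t [334.  203.5] [16 13  1  2  2] [334 203] [334 204]Traceback (most recent call last):
  File "<stdin>", line 13, in <module>
  File "<stdin>", line 8, in blob
    return _wrapfunc(a, 'argmax', axis=axis, out=out, **kwds)
    return bound(*args, **kwds)
ValueError: attempt to get argmax of an empty sequence
```

```bash
cat >> h.py <<'E'
def blob(c,roi,f):
    x0,y0,x1,y1=roi; hsv=cv2.cvtColor(c['image'],cv2.COLOR_BGR2HSV)[y0:y1,x0:x1].astype(int)
    m=f(hsv[...,0],hsv[...,1],hsv[...,2]).astype(np.uint8)
    n,l,st,ce=cv2.connectedComponentsWithStats(m)
    if n<2: return None,None,None
    k=1+np.argmax(st[1:,4]); pts=np.argwhere(l==k)[:,::-1]+[x0,y0]
    return ce[k]+[x0,y0],st[k],pts
org=lambda h,S,v:(h>8)&(h<24)&(S>150)&(v>150)
grn=lambda h,S,v:(h>60)&(h<90)&(S>110)
E
python3 - <<'E'
from h import *
t=cap('top');s=cap('side')
ti,si=t['image'],s['image']
for n,c,ro in(('t',t,(318,190,350,218)),('s',s,(225,160,262,190))):
    ce,st,p=blob(c,ro,org); print('orange',n,ce,st)
for n,c,ro in(('t',t,(330,160,390,225)),('s',s,(170,125,250,190))):
    ce,st,p=blob(c,ro,grn); e=cv2.fitEllipse(cv2.convexHull(p.astype(np.float32)));print('green',n,ce,st,e)
    if n=='t':
        for z in(.124,.15,.165):print(z,onz(t,e[0],z))
a=cv2.resize(ti[155:280,170:400],None,fx=3.4,fy=3.4,interpolation=cv2.INTER_CUBIC);cv2.imwrite('pics/tc.png',a)
b=cv2.resize(si[120:230,165:345],None,fx=4.4,fy=4.4,interpolation=cv2.INTER_CUBIC);cv2.imwrite('pics/sc.png',b)
for n,uv in dict(b1=(204,242),b2=(225,263),s1=(288,261),s2=(319,264)).items(): print(n,onz(t,uv,.03))
for n,uv in dict(b1=(369,307),b2=(373,271),s1=(325,211),s2=(307,183)).items(): print(n,onz(s,uv,.02))
for n,uv,z in(('jar',(189,210),.05),('sign',(308,166),.05),('stack',(388,167),.04),('dome',(252,201),.03)):print(n,onz(t,uv,z))
E
```

```text
orange t [323.30327869 194.45901639] [  0   0  14  14 122]
orange s [238.53488372 170.69767442] [ 6  5 16 12 86]
green t [360.04989459 189.62122277] [   7    9   45   42 1423] ((359.1873779296875, 190.01853942871094), (41.844871520996094, 45.34741973876953), 80.33146667480469)
0.124 [ 0.65382592 -0.12156384  0.124     ]
0.15 [ 0.64766237 -0.11707594  0.15      ]
0.165 [ 0.64410648 -0.11448676  0.165     ]
green s [209.53157895 156.68516746] [  13    8   55   48 2090] ((210.16348266601562, 157.18740844726562), (49.54218673706055, 55.90630340576172), 102.16011810302734)
b1 [0.49488527 0.37155397 0.03      ]
b2 [0.42763829 0.30080332 0.03      ]
s1 [0.4367394  0.09726556 0.03      ]
s2 [ 0.42836359 -0.00319958  0.03      ]
b1 [0.4999806  0.38002017 0.02      ]
b2 [0.43564092 0.30797978 0.02      ]
s1 [0.43927193 0.10090227 0.02      ]
s2 [ 0.43083305 -0.00073322  0.02      ]
jar [0.59647939 0.42159441 0.05      ]
sign [0.75077423 0.03457963 0.05      ]
stack [ 0.75429645 -0.23410689  0.04      ]
dome [0.63352084 0.21876502 0.03      ]
```

View pics/tc.png

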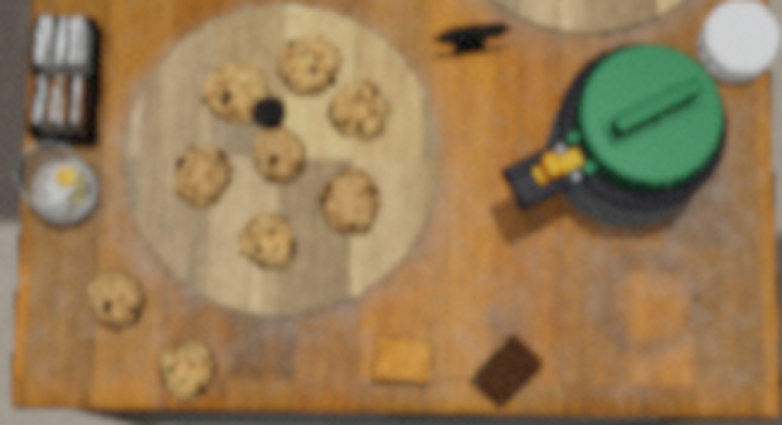

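View pics/sc.png

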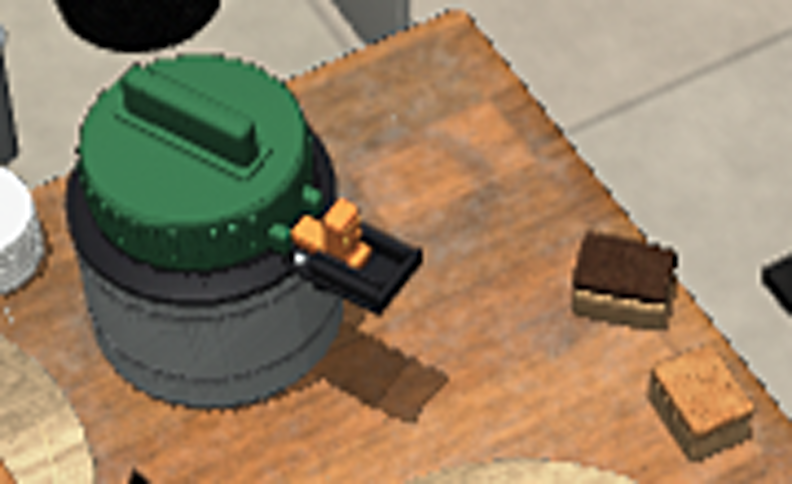

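The top crop shows the handle bar from (614,132) to (700,88). In the side crop its top face runs from (135,72) to (250,135), and the orange tab's top is at (345,207). All four leftovers are well exposed.

```bash
cat > m.py <<'E'
from h import *
T=lambda u,v:(170+u/3.4-.35,155+v/3.4-.35)
S=lambda u,v:(165+u/4.4-.4,120+v/4.4-.4)
E
python3 - <<'E'
from m import *
t=cap('top');s=cap('side')
for z in(.196,.185):
  a,b=onz(t,T(612,132),z),onz(t,T(701,87),z);print('handle top',z,a,b,(a+b)/2,np.degrees(np.arctan2(*(b-a)[1::-1])),np.linalg.norm(a-b))
a,b=onz(s,S(128,75),.196),onz(s,S(250,137),.196);print('handle side',a,b,(a+b)/2,np.degrees(np.arctan2(*(b-a)[1::-1])),np.linalg.norm(a-b))
print('tri',tri(t,T(657,109),s,S(190,105)))
print('tab side',onz(s,S(345,207),.161),'top',onz(t,T(565,158),.161))
# lid top disc side view: extreme left/right of disc rim (80,140),(306,140)
print('lid ctr side z.165',onz(s,S(193,137),.160))
# slices top corners in side crop
d=[onz(s,S(*p),.037)[:2] for p in((587,233),(677,260),(666,300),(574,282))];print('dark top',np.round(d,4),np.mean(d,0))
g=[onz(s,S(*p),.036)[:2] for p in((650,380),(713,347),(752,412),(688,440))];print('gold top',np.round(g,4),np.mean(g,0))
d=[onz(t,T(*p),.037)[:2] for p in((508,336),(542,364),(503,406),(473,375))];print('dark T',np.round(d,4),np.mean(d,0))
d=[onz(t,T(*p),.036)[:2] for p in((375,338),(431,338),(430,382),(374,382))];print('gold T',np.round(d,4),np.mean(d,0))
for n,p in(('b1',(115,300)),('b2',(188,369))):print(n,onz(t,T(*p),.02))
E
```

```text
handle top 0.196 [ 0.62582448 -0.08062115  0.196     ] [ 0.66743909 -0.1593827   0.196     ] [ 0.64663178 -0.12000192  0.196     ] -62.14972690664463 0.08907950550533428
handle top 0.185 [ 0.62834252 -0.08228615  0.185     ] [ 0.67029823 -0.16169329  0.185     ] [ 0.64932037 -0.12198972  0.185     ] -62.14972690664463 0.08980966617708527
handle side [ 0.67380673 -0.15218007  0.196     ] [ 0.63589902 -0.07785096  0.196     ] [ 0.65485288 -0.11501552  0.196     ] 117.02150133986268 0.08343746529499971
tri (array([ 0.65021897, -0.12275145,  0.1859499 ]), np.float64(0.001817614706304113))
tab side [ 0.60240896 -0.03447012  0.161     ] top [ 0.60945467 -0.0436139   0.161     ]
lid ctr side z.165 [ 0.65208309 -0.12309556  0.16      ]
dark top [[ 0.4406 -0.0326]
 [ 0.4041  0.013 ]
 [ 0.4264  0.0353]
 [ 0.4673 -0.0044]] [0.43460351 0.00282867]
gold top [[0.4661 0.0795]
 [0.4207 0.0782]
 [0.4268 0.1289]
 [0.4699 0.1264]] [0.44589605 0.10325658]
dark T [[ 0.4618 -0.0029]
 [ 0.4356 -0.0351]
 [ 0.3956  0.002 ]
 [ 0.4244  0.0304]] [ 0.42936259 -0.00141365]
gold T [[0.4583 0.1237]
 [0.459  0.0704]
 [0.4173 0.071 ]
 [0.4167 0.124 ]] [0.43782897 0.09727244]
b1 [0.49311674 0.37479912 0.02      ]
b2 [0.4277775  0.30214633 0.02      ]
```

```bash
cat >> h.py <<'E'
from scipy.spatial.transform import Rotation as Ro
def go(x,y,z,yaw=None):
    s=r.get_state(); R=Ro.from_euler('xyz',s['eef_rot'],degrees=True)
    d=R.inv().apply(np.array([x,y,z])-s['tcp_pos'])*1000
    a=0 if yaw is None else -((yaw-s['eef_rot'][2]+180)%360-180)
    print('dp',np.round(d,1),'roll',round(np.radians(a),3),'|d|',round(np.linalg.norm(d)))
def st():
    s=r.get_state(); print('t',round(s['time_s'],2),'p',np.round(s['tcp_pos'],4),'rpy',np.round(s['eef_rot'],1),'j',np.round(s['joints'],1),'F',np.round(s['contact_force'],1),'w',round(s['gripper_width'],4),'g',round(s['gripper_force'],1))
E
python3 - <<'E'
from h import *
st();go(.6035,-.0345,.26,118)
E
```

```text
t 0.4 p [ 0.254  -0.6253  0.2404] rpy [ 180.    -0.  -157.9] j [-51.4  20.6   0.7  -0.  -70.1 -16.5] F [-0.2 -0.8 -0.1] w 0.0877 g 0.0
dp [-546.2  415.8  -19.5] roll 1.468 |d| 687
```

Call:
send_rows([
  {"dp":[-40,30,-10],"roll":0,"jaw":50},
  {"dp":[-90,68,-20],"roll":0,"jaw":50},
  {"dp":[-140,106,-20],"roll":0,"jaw":50},
  {"dp":[-190,145,-20],"roll":0,"jaw":50},
  {"dp":[-240,183,-20],"roll":0,"jaw":50},
])

```text
time_s: 1.02
tcp_pos: [0.4069, -0.366, 0.2609]
eef_rot: [-180.0, 0.0, -157.9]
contact_force: [1.1, 0.7, -0.7]
gripper_width: 0.0457
gripper_force: 0.0
```

Call:
send_rows([
  {"dp":[-50,38,0],"roll":0,"jaw":50},
  {"dp":[-100,76,0],"roll":0,"jaw":50},
  {"dp":[-150,114,0],"roll":0,"jaw":50},
  {"dp":[-200,152,0],"roll":0,"jaw":50},
  {"dp":[-240,183,0],"roll":0,"jaw":50},
])

```text
time_s: 1.65
tcp_pos: [0.5606, -0.1056, 0.2609]
eef_rot: [-180.0, 0.0, -157.8]
contact_force: [0.1, -1.3, -0.4]
gripper_width: 0.0435
gripper_force: 0.0
```

Call:
send_rows([
  {"dp":[-33,25,0],"roll":0.16,"jaw":50},
  {"dp":[-66,50,0],"roll":0.33,"jaw":50},
  {"dp":[-66,50,0],"roll":0.5,"jaw":50},
  {"dp":[-66,50,0],"roll":0.67,"jaw":50},
  {"dp":[-66,50,0],"roll":0.84,"jaw":50},
])

```text
time_s: 2.28
tcp_pos: [0.602, -0.0365, 0.2605]
eef_rot: [-180.0, -0.0, 153.7]
contact_force: [0.4, -0.2, -0.2]
gripper_width: 0.0437
gripper_force: 0.0
```

Call:
send_rows([
  {"dp":[0,0,0],"roll":0.16,"jaw":50},
  {"dp":[0,0,0],"roll":0.32,"jaw":50},
  {"dp":[0,0,0],"roll":0.48,"jaw":50},
  {"dp":[0,0,0],"roll":0.63,"jaw":50},
  {"dp":[0,0,0],"roll":0.63,"jaw":50},
])

```text
time_s: 2.9
tcp_pos: [0.6019, -0.0367, 0.2606]
eef_rot: [180.0, 0.0, 117.9]
contact_force: [0.3, -0.5, 0.7]
gripper_width: 0.0439
gripper_force: 0.0
```

Run:
```python
from h import *
st();go(.6035,-.0345,.1535,118)
c=cap('side');cv2.imwrite('pics/s2.png',cv2.resize(c['image'][60:260,130:360],None,fx=3,fy=3,interpolation=cv2.INTER_CUBIC))
```

```text
t 2.9 p [ 0.6019 -0.0367  0.2606] rpy [180.    0.  117.9] j [  15.1   13.1   -7.1   -0.   -69.8 -167.1] F [ 0.3 -0.5  0.7] w 0.0439 g 0.0
dp [  1.2   2.4 107.1] roll -0.001 |d| 107
```

View pics/s2.png

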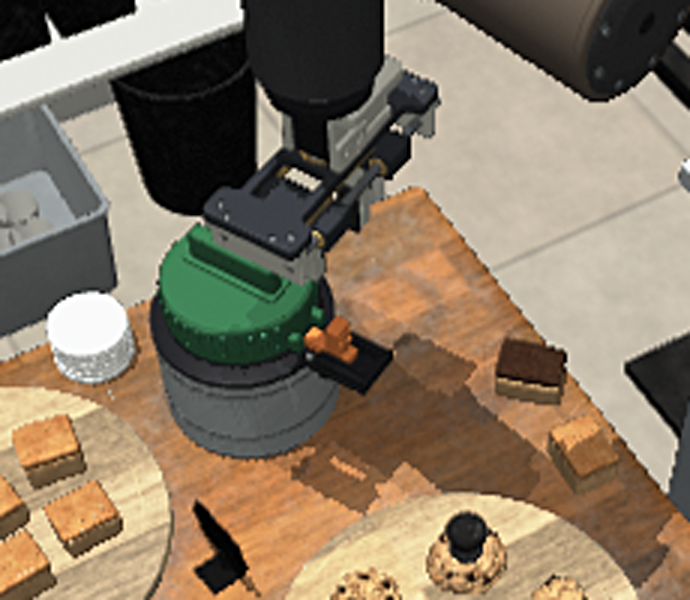

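The side view shows the gripper over the tab at about (335,340) in the crop, aligned across the slide direction; nothing obstructs the descent.

Call:
send_rows([
  {"dp":[1,2,30],"roll":0,"jaw":50},
  {"dp":[1,2,65],"roll":0,"jaw":50},
  {"dp":[1,2,90],"roll":0,"jaw":50},
  {"dp":[1,2,105],"roll":0,"jaw":50},
  {"dp":[1,2,107],"roll":0,"jaw":50},
])

```text
time_s: 3.58
tcp_pos: [0.603, -0.035, 0.1529]
eef_rot: [-179.9, -0.0, 118.0]
contact_force: [0.4, 0.1, 0.9]
gripper_width: 0.0437
gripper_force: 0.0
```

Call:
send_rows([
  {"dp":[0,0,0],"roll":0,"jaw":25},
  {"dp":[0,0,0],"roll":0,"jaw":5},
  {"dp":[0,0,0],"roll":0,"jaw":5},
  {"dp":[0,0,0],"roll":0,"jaw":5},
  {"dp":[0,0,0],"roll":0,"jaw":5},
], newtons=20)

```text
time_s: 4.2
tcp_pos: [0.6064, -0.0335, 0.1548]
eef_rot: [179.6, 0.1, 117.9]
contact_force: [8.5, 4.3, -3.7]
gripper_width: 0.0198
gripper_force: 20.0
```

Call:
send_rows([
  {"dp":[0,4,0],"roll":0,"jaw":5},
  {"dp":[8,4,0],"roll":0,"jaw":5},
  {"dp":[16,4,0],"roll":0,"jaw":5},
  {"dp":[24,4,0],"roll":0,"jaw":5},
  {"dp":[31,4,0],"roll":0,"jaw":5},
])

```text
time_s: 4.82
tcp_pos: [0.5936, -0.0081, 0.1548]
eef_rot: [180.0, 0.3, 117.9]
contact_force: [11.8, -27.8, -6.1]
gripper_width: 0.0198
gripper_force: 20.0
```

Call:
send_rows([
  {"dp":[1,0,0],"roll":0,"jaw":5},
  {"dp":[1,0,0],"roll":0,"jaw":5},
])

```text
time_s: 5.08
tcp_pos: [0.5935, -0.0081, 0.1548]
eef_rot: [180.0, 0.3, 117.9]
contact_force: [7.9, -19.0, -1.9]
gripper_width: 0.02
gripper_force: 20.0
```

Call:
send_rows([
  {"dp":[-4,0,0],"roll":0,"jaw":5},
  {"dp":[-4,0,0],"roll":0,"jaw":50},
  {"dp":[-4,0,0],"roll":0,"jaw":60},
  {"dp":[-4,0,-50],"roll":0,"jaw":60},
  {"dp":[-4,0,-95],"roll":0,"jaw":60},
])

```text
time_s: 5.7
tcp_pos: [0.5935, -0.008, 0.2495]
eef_rot: [-179.9, -0.0, 117.9]
contact_force: [0.9, 0.2, -0.3]
gripper_width: 0.0512
gripper_force: 0.0
```

Run:
```python
from h import *
st();go(.652,-.120,.182,118)
c=cap('side');cv2.imwrite('pics/s3.png',cv2.resize(c['image'][100:230,150:300],None,fx=4,fy=4,interpolation=cv2.INTER_CUBIC))
```

```text
t 5.7 p [ 0.5935 -0.008   0.2495] rpy [-179.9   -0.   117.9] j [  18.1   12.6   -9.2   -0.   -68.2 -170.2] F [ 0.9  0.2 -0.3] w 0.0512 g 0.0
dp [-126.4   -0.6   67.4] roll -0.002 |d| 143
```

View pics/s3.png

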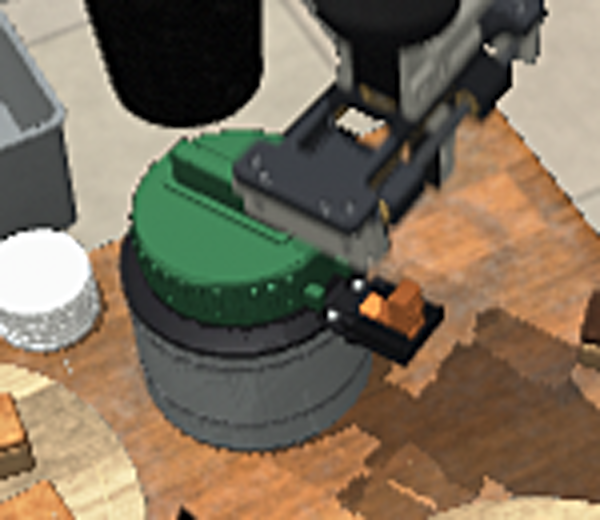

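The lock tab is fully out, at the bracket's outer end at about (400,300) in the crop. Next, the handle.

Call:
send_rows([
  {"dp":[-40,0,0],"roll":0,"jaw":60},
  {"dp":[-85,0,0],"roll":0,"jaw":60},
  {"dp":[-126,0,10],"roll":0,"jaw":60},
  {"dp":[-126,0,40],"roll":0,"jaw":60},
  {"dp":[-126,0,66],"roll":0,"jaw":60},
])

```text
time_s: 6.38
tcp_pos: [0.6524, -0.12, 0.1809]
eef_rot: [-180.0, -0.0, 117.8]
contact_force: [0.3, 0.5, -0.4]
gripper_width: 0.0527
gripper_force: 0.0
```

Call:
send_rows([
  {"dp":[0,0,0],"roll":0,"jaw":30},
  {"dp":[0,0,0],"roll":0,"jaw":5},
  {"dp":[0,0,0],"roll":0,"jaw":5},
  {"dp":[0,0,0],"roll":0,"jaw":5},
  {"dp":[0,0,0],"roll":0,"jaw":5},
], newtons=40)

```text
time_s: 7.0
tcp_pos: [0.6528, -0.1196, 0.1829]
eef_rot: [180.0, 0.0, 117.9]
contact_force: [0.6, 0.6, 1.1]
gripper_width: 0.0159
gripper_force: 40.0
```

Call:
send_rows([
  {"dp":[0,0,-0.7],"roll":-0.16,"jaw":5},
  {"dp":[0,0,-1.6],"roll":-0.33,"jaw":5},
  {"dp":[0,0,-2.4],"roll":-0.5,"jaw":5},
  {"dp":[0,0,-3.3],"roll":-0.68,"jaw":5},
  {"dp":[0,0,-4.1],"roll":-0.85,"jaw":5},
])

```text
time_s: 7.62
tcp_pos: [0.6523, -0.1196, 0.1862]
eef_rot: [180.0, -0.1, 166.9]
contact_force: [-0.8, 1.3, -2.2]
gripper_width: 0.0155
gripper_force: 40.0
```

Run:
```python
from h import *
st();print(r.get_state()['moment'])
```

```text
t 7.62 p [ 0.6523 -0.1196  0.1862] rpy [ 1.800e+02 -1.000e-01  1.669e+02] j [   6.4   21.5   -5.1   -0.   -63.4 -109.5] F [-0.8  1.3 -2.2] w 0.0155 g 40.0
[-0.09495433 -0.05220795  0.04168158]
```

Call:
send_rows([
  {"dp":[0,0,-0.8],"roll":-0.17,"jaw":5},
  {"dp":[0,0,-1.6],"roll":-0.34,"jaw":5},
  {"dp":[0,0,-2.4],"roll":-0.51,"jaw":5},
  {"dp":[0,0,-3.3],"roll":-0.68,"jaw":5},
  {"dp":[0,0,-4.1],"roll":-0.85,"jaw":5},
])

```text
time_s: 8.25
tcp_pos: [0.6522, -0.1196, 0.1903]
eef_rot: [180.0, -0.0, -144.4]
contact_force: [-0.3, 0.6, -2.2]
gripper_width: 0.016
gripper_force: 40.0
```

Call:
send_rows([
  {"dp":[0,0,-0.8],"roll":-0.17,"jaw":5},
  {"dp":[0,0,-1.6],"roll":-0.34,"jaw":5},
  {"dp":[0,0,-2.4],"roll":-0.51,"jaw":5},
  {"dp":[0,0,-3.3],"roll":-0.68,"jaw":5},
  {"dp":[0,0,-4.1],"roll":-0.85,"jaw":5},
])

```text
time_s: 8.88
tcp_pos: [0.6523, -0.1196, 0.1944]
eef_rot: [179.9, 0.0, -95.7]
contact_force: [0.5, 0.1, -2.6]
gripper_width: 0.0158
gripper_force: 40.0
```

Run:
```python
from h import *
st();print(r.get_state()['moment'])
c=cap('side');cv2.imwrite('pics/s4.png',cv2.resize(c['image'][100:230,150:300],None,fx=4,fy=4,interpolation=cv2.INTER_CUBIC))
```

```text
t 8.88 p [ 0.6523 -0.1196  0.1944] rpy [179.9   0.  -95.7] j [  6.4  21.2  -4.5  -0.  -64.3 -12.1] F [ 0.5  0.1 -2.6] w 0.0158 g 40.0
[-0.06338947  0.14666494  0.04227426]
```

View pics/s4.png

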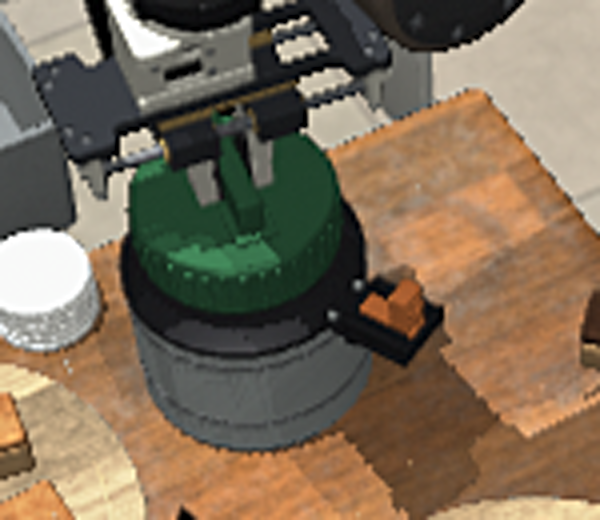

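The lid is turning with the handle and rising; the ears have left the lock.

Call:
send_rows([
  {"dp":[0,0,-0.8],"roll":-0.17,"jaw":5},
  {"dp":[0,0,-1.6],"roll":-0.34,"jaw":5},
  {"dp":[0,0,-2.4],"roll":-0.51,"jaw":5},
  {"dp":[0,0,-3.3],"roll":-0.68,"jaw":5},
  {"dp":[0,0,-4.1],"roll":-0.85,"jaw":5},
])

```text
time_s: 9.55
tcp_pos: [0.6523, -0.1196, 0.1986]
eef_rot: [180.0, 0.0, -47.2]
contact_force: [-0.1, 0.2, -1.8]
gripper_width: 0.0159
gripper_force: 40.0
```

Call:
send_rows([
  {"dp":[0,0,-0.8],"roll":-0.17,"jaw":5},
  {"dp":[0,0,-1.6],"roll":-0.34,"jaw":5},
  {"dp":[0,0,-2.4],"roll":-0.51,"jaw":5},
  {"dp":[0,0,-3.3],"roll":-0.68,"jaw":5},
  {"dp":[0,0,-4.1],"roll":-0.85,"jaw":5},
])

```text
time_s: 10.18
tcp_pos: [0.6523, -0.1196, 0.2026]
eef_rot: [-180.0, 0.1, 1.5]
contact_force: [-0.5, -0.5, -2.9]
gripper_width: 0.0158
gripper_force: 40.0
```

Call:
send_rows([
  {"dp":[0,0,-0.8],"roll":-0.17,"jaw":5},
  {"dp":[0,0,-1.6],"roll":-0.34,"jaw":5},
  {"dp":[0,0,-2.5],"roll":-0.5,"jaw":5},
  {"dp":[0,0,-5],"roll":-0.5,"jaw":5},
  {"dp":[0,0,-8],"roll":-0.5,"jaw":5},
])

```text
time_s: 10.8
tcp_pos: [0.6525, -0.1197, 0.211]
eef_rot: [-180.0, 0.0, 29.8]
contact_force: [0.7, 0.9, -2.8]
gripper_width: 0.0155
gripper_force: 40.0
```

Call:
send_rows([
  {"dp":[0,0,-20],"roll":0,"jaw":5},
  {"dp":[0,0,-40],"roll":0,"jaw":5},
  {"dp":[-40,-10,-40],"roll":0,"jaw":5},
  {"dp":[-85,-20,-40],"roll":0,"jaw":5},
  {"dp":[-130,-31,-40],"roll":0,"jaw":5},
])

```text
time_s: 11.42
tcp_pos: [0.5233, -0.1582, 0.2512]
eef_rot: [180.0, -0.0, 29.8]
contact_force: [-0.1, -0.0, -0.9]
gripper_width: 0.0155
gripper_force: 40.0
```

Call:
send_rows([
  {"dp":[-30,-7,0],"roll":0,"jaw":5},
  {"dp":[-45,-11,0],"roll":0,"jaw":5},
  {"dp":[-45,-11,40],"roll":0,"jaw":5},
  {"dp":[-45,-11,90],"roll":0,"jaw":5},
  {"dp":[-45,-11,140],"roll":0,"jaw":5},
])

```text
time_s: 12.05
tcp_pos: [0.481, -0.1708, 0.1103]
eef_rot: [179.9, -0.1, 29.9]
contact_force: [1.1, 0.7, -2.5]
gripper_width: 0.0158
gripper_force: 40.0
```

Run:
```python
from h import *
st();cap('side','s5.png')
```

```text
t 12.05 p [ 0.481  -0.1708  0.1103] rpy [ 1.799e+02 -1.000e-01  2.990e+01] j [  2.5  12.4 -29.9   0.  -47.6 117.4] F [ 1.1  0.7 -2.5] w 0.0158 g 40.0
```

View pics/s5.png

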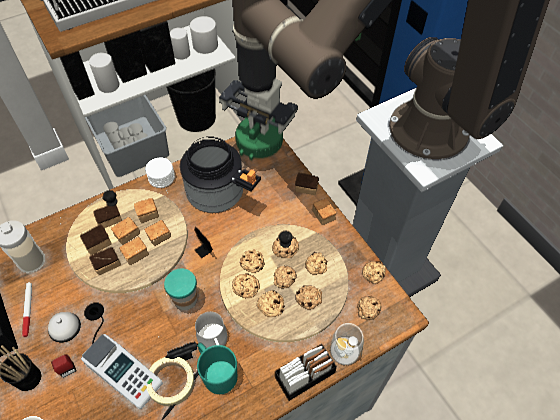

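The caddy is open, with its mouth at about (211,158), and the lid hangs level at (258,138) over free worktop.

Call:
send_rows([
  {"dp":[0,0,20],"roll":0,"jaw":5},
  {"dp":[0,0,40],"roll":0,"jaw":5},
  {"dp":[0,0,46],"roll":0,"jaw":5},
  {"dp":[0,0,50],"roll":0,"jaw":5},
  {"dp":[0,0,51],"roll":0,"jaw":5},
])

```text
time_s: 12.72
tcp_pos: [0.4807, -0.1709, 0.0607]
eef_rot: [180.0, -0.0, 30.0]
contact_force: [-0.3, -0.2, -2.3]
gripper_width: 0.0157
gripper_force: 40.0
```

Call:
send_rows([
  {"dp":[0,0,0],"roll":0,"jaw":40},
  {"dp":[0,0,0],"roll":0,"jaw":60},
  {"dp":[0,0,-40],"roll":0,"jaw":60},
  {"dp":[0,0,-80],"roll":0,"jaw":90},
  {"dp":[0,0,-120],"roll":0,"jaw":100},
])

```text
time_s: 13.35
tcp_pos: [0.4801, -0.1709, 0.1818]
eef_rot: [180.0, -0.0, 30.0]
contact_force: [1.4, -0.4, 0.3]
gripper_width: 0.06
gripper_force: 0.0
```

Run:
```python
from h import *
st();c=cap('top','t6.png');s=cap('side')
# leftovers again: dark / gold / biscuits
t=c
for n,roi,f in(('dark',(300,245,335,276),lambda h,S,v:v<75),):
    ce,a,p=blob(c,roi,f)
    if p is not None:
        rc=cv2.minAreaRect(p.astype(np.float32)); print(n,rc,onz(c,rc[0],.037))
        q=np.array([onz(c,u,.037)[:2] for u in cv2.boxPoints(rc)]);print(np.round(q,4))
gl=(lambda h,S,v:(v>175)&(S>120))
ce,a,p=blob(c,(270,245,305,275),gl)
if p is not None:
    rc=cv2.minAreaRect(p.astype(np.float32));print('gold',rc,onz(c,rc[0],.036));print(np.round([onz(c,u,.036)[:2] for u in cv2.boxPoints(rc)],4))
cv2.imwrite('pics/tc6.png',cv2.resize(c['image'][150:280,170:400],None,fx=3.4,fy=3.4,interpolation=cv2.INTER_CUBIC))
```

```text
t 13.35 p [ 0.4801 -0.1709  0.1818] rpy [180.  -0.  30.] j [  2.5   7.7 -24.8   0.  -57.5 117.5] F [ 1.4 -0.4  0.3] w 0.06 g 0.0
dark ((309.676513671875, 259.7059020996094), (33.22737503051758, 13.096923828125), 75.96376037597656) [0.44126802 0.02747395 0.037     ]
[[ 0.4879  0.0613]
 [ 0.4988  0.02  ]
 [ 0.3952 -0.006 ]
 [ 0.3846  0.0348]]
gold ((289.7034606933594, 254.44140625), (20.927461624145508, 29.065919876098633), 85.2363510131836) [0.45749599 0.09208627 0.036     ]
[[0.4868 0.1422]
 [0.4959 0.0482]
 [0.4284 0.0423]
 [0.4195 0.1355]]
```

View pics/tc6.png

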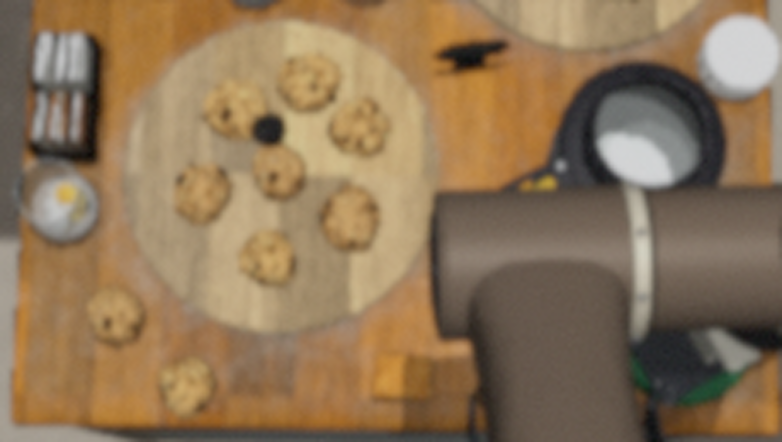

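Call:
send_rows([
  {"dp":[10,-40,0],"roll":0.1,"jaw":100},
  {"dp":[20,-80,0],"roll":0.27,"jaw":100},
  {"dp":[32,-125,0],"roll":0.44,"jaw":100},
  {"dp":[44,-173,0],"roll":0.61,"jaw":100},
  {"dp":[44,-173,20],"roll":0.78,"jaw":100},
])

```text
time_s: 14.08
tcp_pos: [0.4322, 0.0034, 0.1613]
eef_rot: [-179.8, -0.2, -14.8]
contact_force: [-0.3, -0.2, -0.3]
gripper_width: 0.0877
gripper_force: 0.0
```

Call:
send_rows([
  {"dp":[0,0,0],"roll":0.17,"jaw":100},
  {"dp":[0,0,0],"roll":0.34,"jaw":100},
  {"dp":[0,0,0],"roll":0.51,"jaw":100},
  {"dp":[0,0,0],"roll":0.51,"jaw":100},
])

```text
time_s: 14.58
tcp_pos: [0.4315, 0.0009, 0.16]
eef_rot: [-180.0, -0.0, -43.8]
contact_force: [-0.4, -0.5, -0.4]
gripper_width: 0.0875
gripper_force: 0.0
```

Run:
```python
from h import *
st();s=cap('side');go(.432,.001,.030,-44)
ce,a,p=blob(s,(285,165,330,200),lambda h,S,v:(v<80)&(h<20))
if p is not None:
    rc=cv2.minAreaRect(p.astype(np.float32));print('dark',a,rc,onz(s,rc[0],.037));print(np.round([onz(s,u,.037)[:2] for u in cv2.boxPoints(rc)],4))
cv2.imwrite('pics/s7.png',cv2.resize(s['image'][100:340,200:420],None,fx=2.5,fy=2.5,interpolation=cv2.INTER_CUBIC))
```

```text
t 14.57 p [0.4315 0.0009 0.16  ] rpy [-180.    -0.   -43.8] j [ 26.5   1.3 -35.2  -0.  -53.4  19.7] F [-0.4 -0.5 -0.4] w 0.0875 g 0.0
dp [  0.2  -0.4 130.1] roll 0.006 |d| 130
dark [ 10   7  24  18 290] ((307.45294189453125, 179.71177673339844), (22.452302932739258, 15.727459907531738), 12.528807640075684) [0.43152792 0.00099941 0.037     ]
[[ 0.4702 -0.0011]
 [ 0.4347 -0.041 ]
 [ 0.3923  0.0032]
 [ 0.4284  0.0419]]
```

View pics/s7.png

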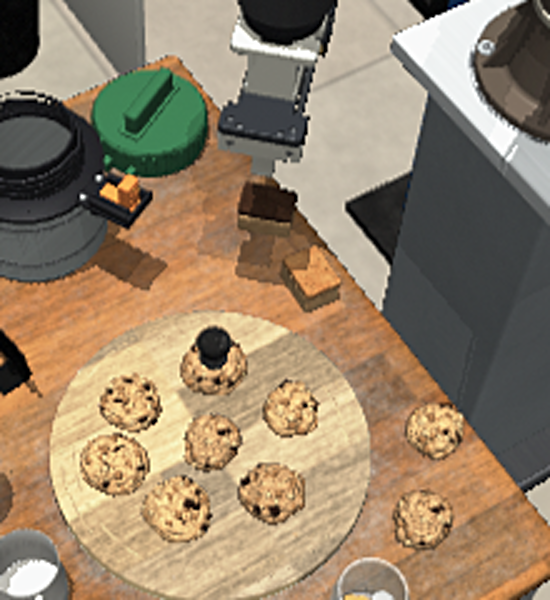

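The lid lies level on the worktop at (150,120) in the crop, handle up, and the gripper is above the dark slice, which measures (0.4315, 0.001).

Call:
send_rows([
  {"dp":[0,0,35],"roll":0.03,"jaw":100},
  {"dp":[0,0,75],"roll":0.03,"jaw":100},
  {"dp":[0,0,110],"roll":0.03,"jaw":100},
  {"dp":[0,0,130],"roll":0.03,"jaw":100},
  {"dp":[0,0,136],"roll":0.03,"jaw":100},
], newtons=15)

```text
time_s: 15.25
tcp_pos: [0.4309, 0.0005, 0.023]
eef_rot: [179.9, 0.0, -45.4]
contact_force: [0.1, -0.4, -0.0]
gripper_width: 0.0876
gripper_force: 0.0
```

Call:
send_rows([
  {"dp":[0,0,0],"roll":0,"jaw":60},
  {"dp":[0,0,0],"roll":0,"jaw":20},
  {"dp":[0,0,0],"roll":0,"jaw":20},
  {"dp":[0,0,0],"roll":0,"jaw":20},
])

```text
time_s: 15.75
tcp_pos: [0.4319, 0.001, 0.0246]
eef_rot: [-179.9, -0.0, -45.6]
contact_force: [-0.6, 0.2, 0.7]
gripper_width: 0.0529
gripper_force: 0.0
```

Call:
send_rows([
  {"dp":[0,0,-50],"roll":0,"jaw":20},
  {"dp":[0,0,-105],"roll":0,"jaw":20},
  {"dp":[0,0,-160],"roll":0,"jaw":20},
  {"dp":[0,0,-210],"roll":0,"jaw":20},
  {"dp":[0,0,-210],"roll":0,"jaw":20},
])

```text
time_s: 16.38
tcp_pos: [0.4336, 0.0015, 0.2384]
eef_rot: [-179.6, -0.2, -45.6]
contact_force: [0.2, 0.4, -0.9]
gripper_width: 0.0174
gripper_force: 0.0
```

Run:
```python
from h import *
st();go(.652,-.12,.235)
c=cap('top');s=cap('side')
# mouth check: rim ellipse outer black ring
for z in(.13,.16):
  pass
R=np.array([[.652+.0485*np.cos(a),-.12+.0485*np.sin(a),.16] for a in np.linspace(0,6.28,5)[:4]])
print(proj(s,R).round(),proj(s,[.652,-.12,.16]))
```

```text
t 16.38 p [0.4336 0.0015 0.2384] rpy [-179.6   -0.2  -45.6] j [ 26.5  -3.2 -28.4   0.1 -64.3  17.9] F [ 0.2  0.4 -0.9] w 0.0174 g 0.0
dp [239.6 -70.8   4.8] roll 0.0 |d| 250
[[191. 159.]
 [218. 165.]
 [226. 144.]
 [201. 139.]] [[209.04953136 151.54523589]]
```

The fingers were still closing when I lifted, so I missed the slice. Reopening and rechecking its position.

Call:
send_rows([
  {"dp":[0,0,30],"roll":0,"jaw":100},
  {"dp":[0,0,60],"roll":0,"jaw":100},
  {"dp":[0,0,80],"roll":0,"jaw":100},
  {"dp":[0,0,80],"roll":0,"jaw":100},
  {"dp":[0,0,80],"roll":0,"jaw":100},
])

```text
time_s: 17.1
tcp_pos: [0.4317, 0.0008, 0.1542]
eef_rot: [180.0, -0.0, -45.6]
contact_force: [-0.0, -0.1, -0.2]
gripper_width: 0.0622
gripper_force: 0.0
```

```bash
cat >> h.py <<'E'
def rect(c,roi,f,z):
    ce,a,p=blob(c,roi,f)
    if p is None: return print('none')
    rc=cv2.minAreaRect(p.astype(np.float32)); q=np.array([onz(c,u,z)[:2] for u in cv2.boxPoints(rc)])
    e=np.diff(np.r_[q,q[:1]],axis=0)[:2]
    print('area',a[4],'ctr',onz(c,rc[0],z)[:2].round(4),'edges',[(round(np.linalg.norm(v),4),round(np.degrees(np.arctan2(v[1],v[0]))%180,1)) for v in e])
dark=lambda h,S,v:(v<80)&(h<20)
E
python3 - <<'E'
from h import *
st();s=cap('side');rect(s,(275,160,335,205),dark,.037)
E
```

```text
t 17.1 p [0.4317 0.0008 0.1542] rpy [180.   -0.  -45.6] j [ 26.5   1.8 -35.7   0.  -52.6  17.9] F [-0.  -0.1 -0.2] w 0.0622 g 0.0
area 296 ctr [ 4.308e-01 -2.000e-04] edges [(np.float64(0.056), np.float64(49.4)), (np.float64(0.0615), np.float64(135.3))]
```

Unmoved. Open fully, descend, and close with more time.

Call:
send_rows([
  {"dp":[0,0,20],"roll":0,"jaw":100},
  {"dp":[0,0,50],"roll":0,"jaw":100},
  {"dp":[0,0,90],"roll":0,"jaw":100},
  {"dp":[0,0,120],"roll":0,"jaw":100},
  {"dp":[0,0,130],"roll":0,"jaw":70},
])

```text
time_s: 17.77
tcp_pos: [0.4313, 0.0007, 0.0233]
eef_rot: [179.9, 0.0, -45.6]
contact_force: [0.6, -0.3, 0.2]
gripper_width: 0.0822
gripper_force: 0.0
```

Call:
send_rows([
  {"dp":[0,0,0],"roll":0,"jaw":20},
  {"dp":[0,0,0],"roll":0,"jaw":20},
  {"dp":[0,0,0],"roll":0,"jaw":20},
  {"dp":[0,0,0],"roll":0,"jaw":20},
  {"dp":[0,0,0],"roll":0,"jaw":20},
])

```text
time_s: 18.4
tcp_pos: [0.432, 0.0011, 0.0247]
eef_rot: [-179.9, -0.0, -45.6]
contact_force: [-2.0, 0.7, 7.7]
gripper_width: 0.0431
gripper_force: 14.9
```

Call:
send_rows([
  {"dp":[0,0,0],"roll":0,"jaw":20},
  {"dp":[0,0,0],"roll":0,"jaw":20},
])

```text
time_s: 18.65
tcp_pos: [0.432, 0.0011, 0.0247]
eef_rot: [-179.9, -0.0, -45.6]
contact_force: [-1.0, -0.5, 7.7]
gripper_width: 0.0432
gripper_force: 14.9
```

Call:
send_rows([
  {"dp":[0,0,-40],"roll":0,"jaw":20},
  {"dp":[0,0,-90],"roll":0,"jaw":20},
  {"dp":[0,0,-140],"roll":0,"jaw":20},
  {"dp":[0,0,-190],"roll":0,"jaw":20},
  {"dp":[20,-6,-215],"roll":0,"jaw":20},
])

```text
time_s: 19.27
tcp_pos: [0.4502, -0.0089, 0.2425]
eef_rot: [-179.7, -0.1, -45.5]
contact_force: [0.4, 0.9, -1.1]
gripper_width: 0.0433
gripper_force: 14.9
```

Call:
send_rows([
  {"dp":[45,-13,0],"roll":0,"jaw":20},
  {"dp":[90,-26,0],"roll":0,"jaw":20},
  {"dp":[140,-40,0],"roll":0,"jaw":20},
  {"dp":[185,-54,0],"roll":0,"jaw":20},
  {"dp":[220,-65,0],"roll":0,"jaw":20},
])

```text
time_s: 19.9
tcp_pos: [0.6514, -0.122, 0.2383]
eef_rot: [180.0, 0.0, -45.6]
contact_force: [0.1, 0.5, -1.0]
gripper_width: 0.0434
gripper_force: 14.9
```

Run:
```python
from h import *
st();go(.652,-.12,.182)
s=cap('side')
cv2.imwrite('pics/s8.png',cv2.resize(s['image'][90:230,150:300],None,fx=4,fy=4,interpolation=cv2.INTER_CUBIC))
```

```text
t 19.9 p [ 0.6514 -0.122   0.2383] rpy [180.    0.  -45.6] j [  6.2  19.5  -1.1  -0.  -69.4  38.2] F [ 0.1  0.5 -1. ] w 0.0434 g 14.9
dp [-1.  -1.9 56.3] roll 0.0 |d| 56
```

View pics/s8.png

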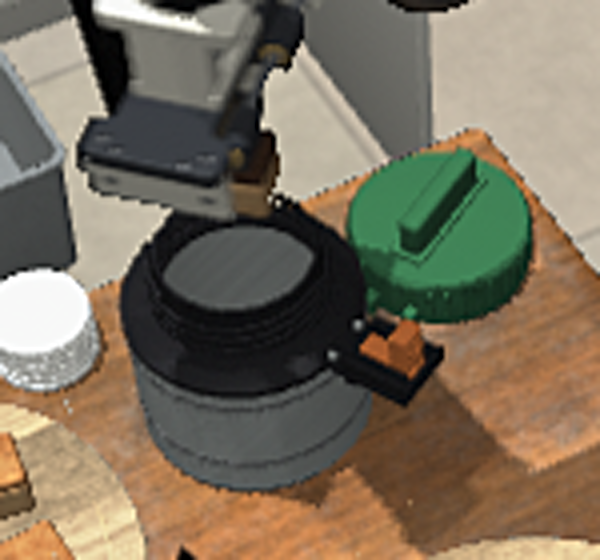

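The slice is held over the open mouth. Lower and release.

Call:
send_rows([
  {"dp":[-1,-2,25],"roll":0,"jaw":20},
  {"dp":[-1,-2,50],"roll":0,"jaw":20},
  {"dp":[-1,-2,55],"roll":0,"jaw":20},
  {"dp":[-1,-2,55],"roll":0,"jaw":90},
  {"dp":[-1,-2,55],"roll":0,"jaw":100},
])

```text
time_s: 20.58
tcp_pos: [0.6517, -0.1188, 0.1856]
eef_rot: [-179.9, -0.1, -45.6]
contact_force: [0.5, -0.2, 0.3]
gripper_width: 0.0578
gripper_force: 0.0
```

Call:
send_rows([
  {"dp":[0,0,0],"roll":0,"jaw":100},
  {"dp":[0,0,-40],"roll":0,"jaw":100},
  {"dp":[0,0,-60],"roll":0,"jaw":100},
])

```text
time_s: 20.95
tcp_pos: [0.6519, -0.1189, 0.2469]
eef_rot: [-179.9, -0.1, -45.6]
contact_force: [0.8, -0.5, 0.2]
gripper_width: 0.0855
gripper_force: 0.0
```

Run:
```python
from h import *
s=cap('side');t=cap('top')
gl=lambda h,S,v:(h>8)&(h<22)&(S>140)&(v>185)
rect(s,(305,190,345,230),gl,.036)
rect(t,(270,245,306,275),gl,.036)
st();go(.443,.1,.10,0)
def near(c,p,z,f,w=28):
    u=proj(c,[*p,z])[0].astype(int);return f(c)
```

```text
area 59 ctr [0.4426 0.1186] edges [(np.float64(0.0386), np.float64(3.4)), (np.float64(0.0172), np.float64(81.9))]
area 64 ctr [0.4553 0.1234] edges [(np.float64(0.026), np.float64(90.8)), (np.float64(0.0582), np.float64(0.7))]
t 21.05 p [ 0.6525 -0.1189  0.2478] rpy [-179.8   -0.2  -45.6] j [  6.5  19.   -0.6   0.1 -70.   37.9] F [-0.4 -0.5  0.7] w 0.087 g 0.0
dp [-303.6   -3.   146.5] roll -0.795 |d| 337
```

Call:
send_rows([
  {"dp":[-50,0,0],"roll":-0.1,"jaw":100},
  {"dp":[-110,-1,0],"roll":-0.26,"jaw":100},
  {"dp":[-170,-1,0],"roll":-0.42,"jaw":100},
  {"dp":[-230,-2,20],"roll":-0.58,"jaw":100},
  {"dp":[-285,-3,50],"roll":-0.74,"jaw":100},
])

```text
time_s: 21.68
tcp_pos: [0.4532, 0.0876, 0.1945]
eef_rot: [-179.9, -0.1, -2.9]
contact_force: [1.2, 1.2, 0.1]
gripper_width: 0.0877
gripper_force: 0.0
```

Call:
send_rows([
  {"dp":[-12,10,30],"roll":-0.05,"jaw":100},
  {"dp":[-14,14,70],"roll":-0.05,"jaw":100},
  {"dp":[-14,14,95],"roll":-0.05,"jaw":100},
  {"dp":[-14,14,95],"roll":-0.05,"jaw":100},
])

```text
time_s: 22.18
tcp_pos: [0.4381, 0.0724, 0.098]
eef_rot: [179.9, 0.2, -0.3]
contact_force: [-0.2, -0.5, 0.8]
gripper_width: 0.0876
gripper_force: 0.0
```

Run:
```python
from h import *
st();go(.443,.1015,.024,0)
s=cap('side');cv2.imwrite('pics/s9.png',cv2.resize(s['image'][140:240,270:400],None,fx=5,fy=5,interpolation=cv2.INTER_CUBIC))
```

```text
t 22.18 p [0.4381 0.0724 0.098 ] rpy [179.9   0.2  -0.3] j [ 35.    7.6 -38.3  -0.  -44.3  54.7] F [-0.2 -0.5  0.8] w 0.0876 g 0.0
dp [  5.  -29.3  73.9] roll -0.006 |d| 80
```

View pics/s9.png

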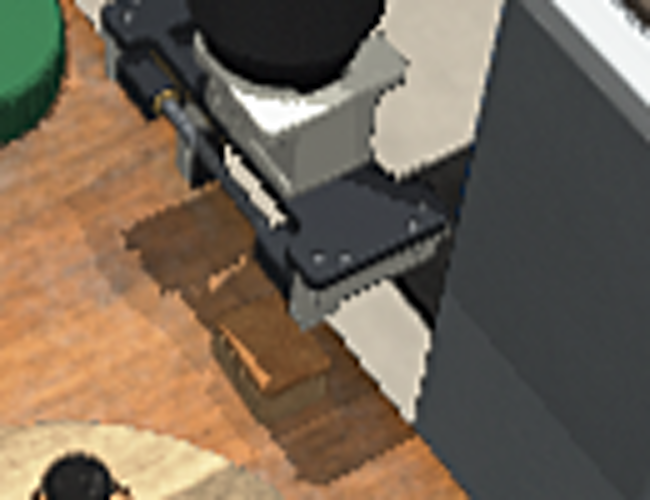

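The gold slice is at (275,355) in the crop, still in place; the gripper is about 29 mm short of it in y.

Call:
send_rows([
  {"dp":[5,-29,0],"roll":0,"jaw":100},
  {"dp":[5,-29,0],"roll":0,"jaw":100},
  {"dp":[5,-29,40],"roll":0,"jaw":100},
  {"dp":[5,-29,68],"roll":0,"jaw":100},
  {"dp":[5,-29,74],"roll":0,"jaw":100},
])

```text
time_s: 22.85
tcp_pos: [0.4442, 0.1015, 0.025]
eef_rot: [179.9, 0.1, -0.3]
contact_force: [0.3, -0.6, 0.7]
gripper_width: 0.0879
gripper_force: 0.0
```

Call:
send_rows([
  {"dp":[0,0,0],"roll":0,"jaw":20},
  {"dp":[0,0,0],"roll":0,"jaw":20},
  {"dp":[0,0,0],"roll":0,"jaw":20},
  {"dp":[0,0,0],"roll":0,"jaw":20},
  {"dp":[0,0,0],"roll":0,"jaw":20},
])

```text
time_s: 23.48
tcp_pos: [0.445, 0.1023, 0.0262]
eef_rot: [-180.0, -0.0, -0.3]
contact_force: [-2.1, -1.3, 7.5]
gripper_width: 0.056
gripper_force: 15.0
```

Run:
```python
from h import *
st();go(.652,-.12,.24)
```

```text
t 23.48 p [0.445  0.1023 0.0262] rpy [-180.    -0.    -0.3] j [ 37.8  15.5 -41.4   0.  -33.1  51.9] F [-2.1 -1.3  7.5] w 0.056 g 15.0
dp [ 208.4  221.  -213.7] roll 0.0 |d| 371
```

Call:
send_rows([
  {"dp":[0,0,-50],"roll":0,"jaw":20},
  {"dp":[0,0,-105],"roll":0,"jaw":20},
  {"dp":[0,0,-160],"roll":0,"jaw":20},
  {"dp":[0,0,-210],"roll":0,"jaw":20},
  {"dp":[20,20,-215],"roll":0,"jaw":20},
])

```text
time_s: 24.1
tcp_pos: [0.466, 0.0833, 0.2451]
eef_rot: [-179.8, -0.4, -0.2]
contact_force: [-0.1, -0.0, -1.1]
gripper_width: 0.0559
gripper_force: 15.0
```

Call:
send_rows([
  {"dp":[38,40,0],"roll":0,"jaw":20},
  {"dp":[77,82,0],"roll":0,"jaw":20},
  {"dp":[116,123,0],"roll":0,"jaw":20},
  {"dp":[155,165,0],"roll":0,"jaw":20},
  {"dp":[188,201,0],"roll":0,"jaw":20},
])

```text
time_s: 24.72
tcp_pos: [0.6524, -0.1218, 0.2399]
eef_rot: [-180.0, 0.0, -0.4]
contact_force: [0.2, 0.7, -1.5]
gripper_width: 0.056
gripper_force: 15.0
```

Run:
```python
from h import *
st();go(.652,-.12,.184)
```

```text
t 24.73 p [ 0.6524 -0.1218  0.2399] rpy [-180.     0.    -0.4] j [  6.2  19.5  -0.9  -0.  -69.6  83.4] F [ 0.2  0.7 -1.5] w 0.056 g 15.0
dp [-0.4 -1.8 55.9] roll 0.0 |d| 56
```

Call:
send_rows([
  {"dp":[0,-2,25],"roll":0,"jaw":20},
  {"dp":[0,-2,50],"roll":0,"jaw":20},
  {"dp":[0,-2,55],"roll":0,"jaw":20},
  {"dp":[0,-2,55],"roll":0,"jaw":100},
  {"dp":[0,-2,55],"roll":0,"jaw":100},
])

```text
time_s: 25.35
tcp_pos: [0.6521, -0.1179, 0.187]
eef_rot: [180.0, -0.1, -0.3]
contact_force: [0.8, -0.6, 0.9]
gripper_width: 0.0707
gripper_force: 0.0
```

Call:
send_rows([
  {"dp":[0,0,0],"roll":0,"jaw":100},
  {"dp":[0,0,-40],"roll":0,"jaw":100},
  {"dp":[0,0,-60],"roll":0,"jaw":100},
])

```text
time_s: 25.72
tcp_pos: [0.6523, -0.1182, 0.2484]
eef_rot: [180.0, -0.2, -0.3]
contact_force: [-0.2, -0.5, -0.5]
gripper_width: 0.0874
gripper_force: 0.0
```

Run:
```python
from h import *
st()
s=cap('side');t=cap('top')
for nm,c,rois in(('side',s,((350,290,388,325),(355,255,392,287))),('top',t,((188,228,220,257),(210,250,240,273)))):
  for roi in rois:
    x0,y0,x1,y1=roi; g=cv2.GaussianBlur(c['image'],(5,5),0)[y0:y1,x0:x1]
    hsv=cv2.cvtColor(g,cv2.COLOR_BGR2HSV); ch=hsv[...,0].copy()
    ch=g[...,1]  # green channel: biscuit pale against wood
    _,m=cv2.threshold(ch,0,255,cv2.THRESH_OTSU)
    n,l,stt,ce=cv2.connectedComponentsWithStats(m); k=1+np.argmax(stt[1:,4])
    h=cv2.convexHull((np.argwhere(l==k)[:,::-1]+[x0,y0]).astype(np.float32)); (cc,ra)=cv2.minEnclosingCircle(h)
    print(nm,stt[k],cc,ra,onz(c,cc,.017))
cv2.imwrite('pics/b.png',np.hstack([cv2.resize(s['image'][245:385,290:410],(480,560),interpolation=cv2.INTER_CUBIC),cv2.resize(t['image'][190:278,175:225],(318,560),interpolation=cv2.INTER_CUBIC)]))
```

```text
t 25.73 p [ 0.6523 -0.1182  0.2484] rpy [180.   -0.2  -0.3] j [  6.6  19.   -0.5   0.  -70.3  83.1] F [-0.2 -0.5 -0.5] w 0.0874 g 0.0
side [ 10   7  20  20 236] (368.952392578125, 305.96826171875) 10.238677978515625 [0.4973591  0.37697374 0.017     ]
side [  0   6  30  23 387] (369.5, 270.0) 15.041708946228027 [0.44006466 0.30036118 0.017     ]
top [ 13   0  19  12 135] (210.0, 231.5) 9.65670394897461 [0.53146543 0.35547739 0.017     ]
top [  0   0  21  23 323] (218.04429626464844, 261.89239501953125) 12.918087005615234 [0.43188099 0.32511745 0.017     ]
```

View pics/b.png

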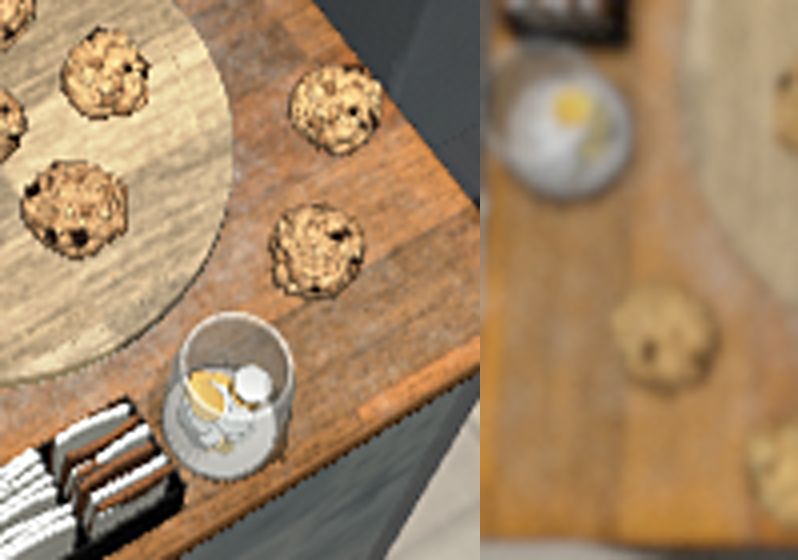

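Both biscuits are in place: side crop (317,251) and (335,110). The jar's rim is at (237,358) and its base at (225,435).

Run:
```python
from h import *
s=cap('side');t=cap('top')
S=lambda u,v:(290+u/4-.4,245+v/4-.4)
print('b1',onz(s,S(317,251),.016),onz(t,(203.7,242.7),.016))
print('b2',onz(s,S(335,110),.015))
print('jar',onz(s,S(238,358),.092),onz(s,S(224,432),.0))
print('board edge pts',onz(s,S(233,150),.03),onz(s,S(160,320),.03), onz(s,S(222,90),.03))
go(.43,.303,.25,70)
```

```text
b1 [0.4992411 0.3794082 0.016    ] [0.49419791 0.37474814 0.016     ]
b2 [0.43446261 0.30911234 0.015     ]
jar [0.60147709 0.4299103  0.092     ] [0.60357421 0.43790305 0.        ]
board edge pts [0.50962478 0.30526653 0.03      ] [0.606685  0.3726245 0.03     ] [0.4922964  0.26858226 0.03      ]
dp [-223.8 -419.6   -4.2] roll -1.228 |d| 476
```

Call:
send_rows([
  {"dp":[-42,-42,0],"roll":0,"jaw":100},
  {"dp":[-84,-85,0],"roll":0,"jaw":100},
  {"dp":[-126,-128,0],"roll":0,"jaw":100},
  {"dp":[-168,-172,0],"roll":0,"jaw":100},
  {"dp":[-212,-216,0],"roll":0,"jaw":100},
])

```text
time_s: 26.55
tcp_pos: [0.4388, 0.0999, 0.2446]
eef_rot: [180.0, 0.1, -0.4]
contact_force: [0.6, 1.2, 0.0]
gripper_width: 0.0878
gripper_force: 0.0
```

Call:
send_rows([
  {"dp":[-2,-50,0],"roll":0.07,"jaw":100},
  {"dp":[-4,-105,20],"roll":0.14,"jaw":100},
  {"dp":[-6,-160,50],"roll":0.21,"jaw":100},
  {"dp":[-8,-206,90],"roll":0.28,"jaw":100},
  {"dp":[-8,-208,130],"roll":0.34,"jaw":100},
])

```text
time_s: 27.18
tcp_pos: [0.4333, 0.3097, 0.1133]
eef_rot: [180.0, 0.0, -19.8]
contact_force: [0.6, -0.4, -0.8]
gripper_width: 0.0874
gripper_force: 0.0
```

Run:
```python
from h import *
st();go(.432,.306,.022,-20)
```

```text
t 27.18 p [0.4333 0.3097 0.1133] rpy [180.    0.  -19.8] j [ 56.7  14.2 -26.9  -0.  -48.9  13.6] F [ 0.6 -0.4 -0.8] w 0.0874 g 0.0
dp [ 0.1  3.8 91.3] roll 0.004 |d| 91
```

Call:
send_rows([
  {"dp":[0,4,25],"roll":0,"jaw":100},
  {"dp":[0,4,55],"roll":0,"jaw":100},
  {"dp":[0,4,80],"roll":0,"jaw":100},
  {"dp":[0,4,91],"roll":0,"jaw":100},
  {"dp":[0,4,92],"roll":0,"jaw":100},
])

```text
time_s: 27.8
tcp_pos: [0.4322, 0.3029, 0.0228]
eef_rot: [179.9, 0.0, -19.8]
contact_force: [-0.6, -0.7, 0.4]
gripper_width: 0.0878
gripper_force: 0.0
```

Call:
send_rows([
  {"dp":[0,0,0],"roll":0,"jaw":20},
  {"dp":[0,0,0],"roll":0,"jaw":20},
  {"dp":[0,0,0],"roll":0,"jaw":20},
  {"dp":[0,0,0],"roll":0,"jaw":20},
  {"dp":[0,0,0],"roll":0,"jaw":20},
])

```text
time_s: 28.42
tcp_pos: [0.4327, 0.3037, 0.0239]
eef_rot: [-180.0, -0.0, -19.8]
contact_force: [0.4, -0.1, 4.1]
gripper_width: 0.0527
gripper_force: 14.8
```

Run:
```python
from h import *
st();go(.44,.1,.25)
```

```text
t 28.43 p [0.4327 0.3037 0.0239] rpy [-180.    -0.   -19.8] j [ 56.3  21.1 -32.4   0.  -36.5  13.8] F [ 0.4 -0.1  4.1] w 0.0527 g 14.8
dp [  75.9  189.1 -226.2] roll 0.0 |d| 304
```

Call:
send_rows([
  {"dp":[0,0,-50],"roll":0,"jaw":20},
  {"dp":[0,0,-105],"roll":0,"jaw":20},
  {"dp":[0,0,-160],"roll":0,"jaw":20},
  {"dp":[5,15,-210],"roll":0,"jaw":20},
  {"dp":[20,50,-226],"roll":0,"jaw":20},
])

```text
time_s: 29.05
tcp_pos: [0.4352, 0.2507, 0.2528]
eef_rot: [-179.7, -0.1, -19.7]
contact_force: [1.0, -0.5, -0.6]
gripper_width: 0.0526
gripper_force: 14.4
```

Call:
send_rows([
  {"dp":[18,48,0],"roll":0,"jaw":20},
  {"dp":[36,95,0],"roll":0,"jaw":20},
  {"dp":[56,139,0],"roll":0,"jaw":20},
  {"dp":[100,161,0],"roll":0,"jaw":20},
  {"dp":[150,187,0],"roll":0,"jaw":20},
])

```text
time_s: 29.68
tcp_pos: [0.5126, 0.0216, 0.25]
eef_rot: [-179.9, -0.0, -19.8]
contact_force: [0.5, 1.2, 0.3]
gripper_width: 0.0529
gripper_force: 14.4
```

Run:
```python
from h import *
st();go(.652,-.12,.24)
```

```text
t 29.68 p [0.5126 0.0216 0.25  ] rpy [-179.9   -0.   -19.8] j [ 24.4   4.8 -18.6  -0.  -66.5  45.9] F [0.5 1.2 0.3] w 0.0529 g 14.4
dp [179.1  86.2  10. ] roll 0.0 |d| 199
```

Call:
send_rows([
  {"dp":[50,24,0],"roll":0,"jaw":20},
  {"dp":[100,48,0],"roll":0,"jaw":20},
  {"dp":[145,70,5],"roll":0,"jaw":20},
  {"dp":[179,86,10],"roll":0,"jaw":20},
  {"dp":[179,86,40],"roll":0,"jaw":20},
])

```text
time_s: 30.3
tcp_pos: [0.6535, -0.1209, 0.2093]
eef_rot: [-180.0, -0.1, -20.0]
contact_force: [-0.2, 1.0, -0.3]
gripper_width: 0.0526
gripper_force: 14.4
```

Call:
send_rows([
  {"dp":[0,0,20],"roll":0,"jaw":20},
  {"dp":[0,0,25],"roll":0,"jaw":20},
  {"dp":[0,0,25],"roll":0,"jaw":100},
  {"dp":[0,0,25],"roll":0,"jaw":100},
  {"dp":[0,0,25],"roll":0,"jaw":100},
])

```text
time_s: 30.92
tcp_pos: [0.6518, -0.1186, 0.1856]
eef_rot: [-180.0, -0.1, -19.8]
contact_force: [-0.7, 0.6, -0.8]
gripper_width: 0.0776
gripper_force: 0.0
```

Call:
send_rows([
  {"dp":[0,0,-30],"roll":0,"jaw":100},
  {"dp":[0,0,-65],"roll":0,"jaw":100},
  {"dp":[-50,-24,-65],"roll":0,"jaw":100},
  {"dp":[-105,-50,-65],"roll":0,"jaw":100},
  {"dp":[-160,-77,-65],"roll":0,"jaw":100},
])

```text
time_s: 31.55
tcp_pos: [0.5258, 0.0089, 0.2501]
eef_rot: [-179.9, -0.1, -19.8]
contact_force: [0.3, 1.4, 0.8]
gripper_width: 0.0881
gripper_force: 0.0
```

Run:
```python
from h import *
st();go(.44,.22,.25)
s=cap('side');print(s['image'][300:316:3,362:378:3].mean((0,1)))
# b1 position check: dark outline/blob
g=cv2.GaussianBlur(s['image'],(3,3),0);x0,y0,x1,y1=340,275,400,325
for ch,n in((0,'b'),(1,'g')):
    _,m=cv2.threshold(g[y0:y1,x0:x1,ch],0,255,cv2.THRESH_OTSU)
    n_,l,a,ce=cv2.connectedComponentsWithStats(m);k=1+np.argmax(a[1:,4]);print(n,a[1:][a[1:,4]>60],ce[1:][a[1:,4]>60]+[x0,y0])
```

```text
t 31.55 p [0.5258 0.0089 0.2501] rpy [-1.799e+02 -1.000e-01 -1.980e+01] j [ 22.4   6.  -17.2   0.  -66.7  47.8] F [0.3 1.4 0.8] w 0.0881 g 0.0
dp [-1.524e+02 -1.694e+02  1.000e-01] roll 0.0 |d| 228
[ 98.13888889 142.         180.61111111]
b [[  0   0  12  36 268]
 [ 21  22  19  19 185]
 [  0  25  17  25 260]] [[343.8880597  289.3358209 ]
 [369.14594595 306.82162162]
 [348.43076923 311.91538462]]
g [[  0   0  11  36 236]
 [ 29   3  25  14  87]
 [ 20  22  20  20 237]
 [  1  25  16  21 172]] [[343.29661017 289.0720339 ]
 [381.20689655 285.13793103]
 [369.04219409 306.10970464]
 [349.56976744 309.5       ]]
```

Call:
send_rows([
  {"dp":[-38,-42,0],"roll":0,"jaw":100},
  {"dp":[-76,-85,0],"roll":0,"jaw":100},
  {"dp":[-114,-127,0],"roll":0,"jaw":100},
  {"dp":[-152,-169,0],"roll":0,"jaw":100},
  {"dp":[-153,-225,0],"roll":0,"jaw":100},
])

```text
time_s: 32.22
tcp_pos: [0.4577, 0.2733, 0.2515]
eef_rot: [-179.8, -0.1, -19.7]
contact_force: [0.7, -0.1, 1.0]
gripper_width: 0.0878
gripper_force: 0.0
```

Call:
send_rows([
  {"dp":[-1,-50,0],"roll":0,"jaw":100},
  {"dp":[-2,-100,0],"roll":0,"jaw":100},
  {"dp":[-3,-112,40],"roll":0,"jaw":100},
  {"dp":[-3,-112,90],"roll":0,"jaw":100},
  {"dp":[-3,-112,120],"roll":0,"jaw":100},
])

```text
time_s: 32.85
tcp_pos: [0.4937, 0.3775, 0.1274]
eef_rot: [179.9, 0.1, -19.8]
contact_force: [0.3, -0.0, 0.2]
gripper_width: 0.0875
gripper_force: 0.0
```

Run:
```python
from h import *
st();go(.494,.378,.023,-20)
s=cap('side');cv2.imwrite('pics/s10.png',cv2.resize(s['image'][200:380,270:420],None,fx=3.3,fy=3.3,interpolation=cv2.INTER_CUBIC))
```

```text
t 32.85 p [0.4937 0.3775 0.1274] rpy [ 1.799e+02  1.000e-01 -1.980e+01] j [ 55.4  20.9 -14.6  -0.  -54.6  14.9] F [ 0.3 -0.   0.2] w 0.0875 g 0.0
dp [  0.2  -0.7 104.4] roll 0.003 |d| 104
```

View pics/s10.png

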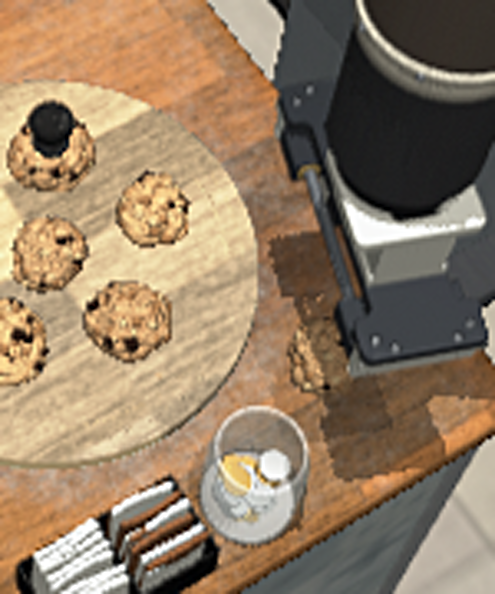

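The biscuit sits under the gripper, at about (315,350) in the crop, and the jar has clearance. Descend in two steps while watching the force.

Call:
send_rows([
  {"dp":[0,-1,15],"roll":0,"jaw":100},
  {"dp":[0,-1,30],"roll":0,"jaw":100},
  {"dp":[0,-1,45],"roll":0,"jaw":100},
  {"dp":[0,-1,60],"roll":0,"jaw":100},
  {"dp":[0,-1,70],"roll":0,"jaw":100},
])

```text
time_s: 33.52
tcp_pos: [0.4946, 0.3786, 0.0585]
eef_rot: [180.0, 0.0, -19.8]
contact_force: [-0.3, 0.1, -0.2]
gripper_width: 0.0879
gripper_force: 0.0
```

Call:
send_rows([
  {"dp":[0,0,12],"roll":0,"jaw":100},
  {"dp":[0,0,24],"roll":0,"jaw":100},
  {"dp":[0,0,34],"roll":0,"jaw":100},
  {"dp":[0,0,34],"roll":0,"jaw":20},
  {"dp":[0,0,34],"roll":0,"jaw":20},
])

```text
time_s: 34.15
tcp_pos: [0.495, 0.379, 0.0258]
eef_rot: [-180.0, -0.0, -19.8]
contact_force: [-0.3, -0.2, 0.1]
gripper_width: 0.0733
gripper_force: 0.0
```

Call:
send_rows([
  {"dp":[0,0,0],"roll":0,"jaw":20},
  {"dp":[0,0,0],"roll":0,"jaw":20},
  {"dp":[0,0,0],"roll":0,"jaw":20},
  {"dp":[0,0,0],"roll":0,"jaw":20},
])

```text
time_s: 34.65
tcp_pos: [0.4949, 0.379, 0.0259]
eef_rot: [-180.0, -0.0, -19.8]
contact_force: [-0.2, 0.1, 1.9]
gripper_width: 0.0514
gripper_force: 14.6
```

Call:
send_rows([
  {"dp":[0,0,-45],"roll":0,"jaw":20},
  {"dp":[0,0,-95],"roll":0,"jaw":20},
  {"dp":[0,0,-150],"roll":0,"jaw":20},
  {"dp":[0,0,-205],"roll":0,"jaw":20},
  {"dp":[0,30,-226],"roll":0,"jaw":20},
])

```text
time_s: 35.28
tcp_pos: [0.4857, 0.3521, 0.2549]
eef_rot: [-179.7, -0.1, -19.7]
contact_force: [0.4, -0.4, -1.6]
gripper_width: 0.0517
gripper_force: 14.4
```

Call:
send_rows([
  {"dp":[0,45,0],"roll":0,"jaw":20},
  {"dp":[1,92,0],"roll":0,"jaw":20},
  {"dp":[2,138,0],"roll":0,"jaw":20},
  {"dp":[40,178,0],"roll":0,"jaw":20},
  {"dp":[85,213,0],"roll":0,"jaw":20},
])

```text
time_s: 35.9
tcp_pos: [0.4921, 0.1201, 0.2522]
eef_rot: [-179.9, -0.0, -19.7]
contact_force: [1.4, 1.7, -0.6]
gripper_width: 0.0516
gripper_force: 14.4
```

Run:
```python
from h import *
st();go(.652,-.12,.24)
```

```text
t 35.9 p [0.4921 0.1201 0.2522] rpy [-179.9   -0.   -19.7] j [ 36.    4.  -19.2  -0.  -66.7  34.3] F [ 1.4  1.7 -0.6] w 0.0516 g 14.4
dp [231.5 172.1  12.1] roll 0.0 |d| 289
```

Call:
send_rows([
  {"dp":[46,34,0],"roll":0,"jaw":20},
  {"dp":[92,68,0],"roll":0,"jaw":20},
  {"dp":[138,103,0],"roll":0,"jaw":20},
  {"dp":[184,137,0],"roll":0,"jaw":20},
  {"dp":[231,171,10],"roll":0,"jaw":20},
])

```text
time_s: 36.52
tcp_pos: [0.6529, -0.1195, 0.242]
eef_rot: [-180.0, -0.1, -19.8]
contact_force: [2.0, 1.3, 0.8]
gripper_width: 0.0514
gripper_force: 14.4
```

Call:
send_rows([
  {"dp":[0,0,25],"roll":0,"jaw":20},
  {"dp":[0,0,53],"roll":0,"jaw":20},
  {"dp":[0,0,55],"roll":0,"jaw":20},
  {"dp":[0,0,55],"roll":0,"jaw":100},
  {"dp":[0,0,55],"roll":0,"jaw":100},
])

```text
time_s: 37.15
tcp_pos: [0.6525, -0.1176, 0.1882]
eef_rot: [-180.0, -0.1, -19.8]
contact_force: [-0.7, 0.5, 0.8]
gripper_width: 0.0661
gripper_force: 0.0
```

Call:
send_rows([
  {"dp":[0,0,0],"roll":0,"jaw":100},
  {"dp":[0,0,-30],"roll":0,"jaw":100},
  {"dp":[0,0,-65],"roll":0,"jaw":100},
  {"dp":[-40,0,-65],"roll":0,"jaw":60},
  {"dp":[-80,0,-65],"roll":0,"jaw":60},
])

```text
time_s: 37.78
tcp_pos: [0.5759, -0.0903, 0.2522]
eef_rot: [-180.0, -0.1, -19.8]
contact_force: [-0.1, 0.6, -0.2]
gripper_width: 0.0727
gripper_force: 0.0
```

Run:
```python
from h import *
st();go(.4807,-.1709,.0625,30)
s=cap('side');t=cap('top')
hs=lambda c,roi:cv2.cvtColor(c['image'],cv2.COLOR_BGR2HSV)[roi[1]:roi[3],roi[0]:roi[2]].reshape(-1,3).mean(0).round()
# leftover places empty? mean colours vs. wood; inside the mouth: warm-coloured pixels
for n,u in(('b1',(369,306)),('b2',(373,272)),('g',(325,211)),('d',(307,181))):print(n,hs(s,(u[0]-6,u[1]-6,u[0]+6,u[1]+6)))
warm=lambda h,S,v:(h>5)&(h<25)&(S>90)
for nm,c in(('s',s),('t',t)):
    u=proj(c,[.652,-.12,.08])[0].astype(int);q=blob(c,(u[0]-16,u[1]-16,u[0]+16,u[1]+16),warm);print(nm,u,q[0],None if q[1] is None else q[1][4])
# lid: green disc
q=blob(s,(220,100,310,180),grn);e=cv2.fitEllipse(cv2.convexHull(q[2].astype(np.float32)));print('lid',q[1],onz(s,e[0],.03))
ref=cv2.imread('pics/side1.png')
for n,u in(('jar',(348,342)),('sign',(204,243)),('stack',(160,172))):
    d=cv2.absdiff(ref,s['image'])[u[1]-22:u[1]+22,u[0]-22:u[0]+22].max(2);print(n,(d>40).sum())
```

```text
t 37.77 p [ 0.5759 -0.0903  0.2522] rpy [-1.80e+02 -1.00e-01 -1.98e+01] j [ 10.3  11.5 -10.3  -0.  -68.1  59.9] F [-0.1  0.6 -0.2] w 0.0727 g 0.0
dp [-62.4 108.2 189.5] roll -0.87 |d| 227
b1 [ 14. 127. 190.]
b2 [ 13. 121. 174.]
g [ 13. 128. 124.]
d [ 14. 128. 164.]
s [212 171] [205.29473684 163.29473684] 95
t [356 193] None None
lid [  17   28   46   43 1440] [ 0.487571 -0.161181  0.03    ]
jar 0
sign 0
stack 0
```

Call:
send_rows([
  {"dp":[-20,35,0],"roll":-0.17,"jaw":60},
  {"dp":[-40,70,0],"roll":-0.34,"jaw":60},
  {"dp":[-62,108,20],"roll":-0.51,"jaw":60},
  {"dp":[-62,108,50],"roll":-0.68,"jaw":60},
  {"dp":[-62,108,90],"roll":-0.85,"jaw":60},
])

```text
time_s: 38.5
tcp_pos: [0.4825, -0.1718, 0.1624]
eef_rot: [179.9, -0.2, 29.2]
contact_force: [0.8, -0.5, 0.0]
gripper_width: 0.0527
gripper_force: 0.0
```

Run:
```python
from h import *
st();go(.4807,-.1709,.0625,30)
s=cap('side');ref=cv2.imread('pics/side1.png');d=cv2.absdiff(ref,s['image']).max(2)
for n,u in(('b1',(369,307)),('b2',(373,272)),('g',(325,211)),('d',(307,181))):print(n,(d[u[1]-9:u[1]+9,u[0]-9:u[0]+9]>40).mean())
m=(d>45).astype(np.uint8);m=cv2.morphologyEx(m,cv2.MORPH_OPEN,np.ones((3,3)));n,l,a,c=cv2.connectedComponentsWithStats(m)
print([(x[:5].tolist()) for x in a[1:] if x[4]>50])
q=blob(s,(220,100,310,180),grn);print('lid',q[0],q[1])
```

```text
t 38.5 p [ 0.4825 -0.1718  0.1624] rpy [179.9  -0.2  29.2] j [  2.4   9.  -26.1   0.  -54.6 116.8] F [ 0.8 -0.5  0. ] w 0.0527 g 0.0
dp [-1.5 -1.9 99.9] roll -0.014 |d| 100
b1 0.3950617283950617
b2 0.5555555555555556
g 0.8240740740740741
d 0.32407407407407407
[[230, 0, 103, 79, 3798], [269, 0, 51, 48, 746], [290, 0, 71, 41, 1533], [398, 0, 50, 59, 1484], [448, 0, 34, 49, 696], [449, 0, 106, 172, 5087], [332, 47, 12, 13, 82], [227, 71, 71, 52, 1423], [360, 89, 56, 52, 1103], [229, 92, 11, 9, 73], [246, 99, 6, 15, 74], [421, 109, 28, 10, 104], [232, 127, 78, 62, 2576], [183, 132, 51, 40, 1209], [405, 158, 42, 19, 489], [297, 187, 39, 28, 540], [318, 215, 18, 10, 111]]
lid [259.68149581 149.03675048] [  17   28   46   43 1551]
```

Call:
send_rows([
  {"dp":[-1,-1,40],"roll":-0.01,"jaw":60},
  {"dp":[-1,-1,80],"roll":-0.01,"jaw":60},
  {"dp":[-1,-1,100],"roll":-0.01,"jaw":60},
  {"dp":[-1,-1,100],"roll":-0.01,"jaw":5},
  {"dp":[-1,-1,100],"roll":-0.01,"jaw":5},
], newtons=40)

```text
time_s: 39.17
tcp_pos: [0.4813, -0.1709, 0.0628]
eef_rot: [179.9, -0.1, 29.4]
contact_force: [0.2, 0.4, -0.2]
gripper_width: 0.038
gripper_force: 0.0
```

Call:
send_rows([
  {"dp":[0,0,0],"roll":0,"jaw":5},
  {"dp":[0,0,0],"roll":0,"jaw":5},
  {"dp":[0,0,0],"roll":0,"jaw":5},
  {"dp":[0,0,0],"roll":0,"jaw":5},
])

```text
time_s: 39.67
tcp_pos: [0.4806, -0.1709, 0.0623]
eef_rot: [180.0, -0.0, 29.5]
contact_force: [-1.3, 1.2, 6.5]
gripper_width: 0.0156
gripper_force: 40.0
```

Run:
```python
from h import *
st();go(.6523,-.1196,.25)
```

```text
t 39.67 p [ 0.4806 -0.1709  0.0623] rpy [180.   -0.   29.5] j [  2.5  16.2 -32.8   0.  -40.9 116.9] F [-1.3  1.2  6.5] w 0.0156 g 40.0
dp [ 174.8   40.  -187.5] roll 0.0 |d| 259
```

Call:
send_rows([
  {"dp":[0,0,-45],"roll":0,"jaw":5},
  {"dp":[0,0,-95],"roll":0,"jaw":5},
  {"dp":[0,0,-145],"roll":0,"jaw":5},
  {"dp":[0,0,-180],"roll":0,"jaw":5},
  {"dp":[0,0,-192],"roll":0,"jaw":5},
])

```text
time_s: 40.3
tcp_pos: [0.4807, -0.1708, 0.2555]
eef_rot: [179.9, -0.2, 29.5]
contact_force: [-0.0, -0.3, -1.7]
gripper_width: 0.0157
gripper_force: 40.0
```

Call:
send_rows([
  {"dp":[40,9,0],"roll":0,"jaw":5},
  {"dp":[80,18,0],"roll":0,"jaw":5},
  {"dp":[120,27,0],"roll":0,"jaw":5},
  {"dp":[155,36,0],"roll":0,"jaw":5},
  {"dp":[175,40,0],"roll":0,"jaw":5},
])

```text
time_s: 40.92
tcp_pos: [0.6529, -0.1189, 0.2506]
eef_rot: [-179.9, 0.2, 29.5]
contact_force: [-0.1, -0.3, -2.8]
gripper_width: 0.0156
gripper_force: 40.0
```

Run:
```python
from h import *
st();go(.6523,-.1196,.225)
s=cap('side')
q=blob(s,(170,90,260,200),grn);e=cv2.fitEllipse(cv2.convexHull(q[2].astype(np.float32)));print(q[0],q[1],e)
```

```text
t 40.92 p [ 0.6529 -0.1189  0.2506] rpy [-179.9    0.2   29.5] j [  6.5  19.3   0.2  -0.  -71.1 113. ] F [-0.1 -0.3 -2.8] w 0.0156 g 40.0
dp [-0.7  0.4 25.6] roll 0.0 |d| 26
[204.27497062 144.13572268] [   9   29   55   48 1702] ((205.65464782714844, 139.68609619140625), (52.030242919921875, 58.03934860229492), 64.49662780761719)
```

Held and aligned over the axis. Lower, watching the force.

Call:
send_rows([
  {"dp":[-0.5,0.5,12],"roll":0,"jaw":5},
  {"dp":[-0.5,0.5,24],"roll":0,"jaw":5},
  {"dp":[-0.5,0.5,28],"roll":0,"jaw":5},
  {"dp":[-0.5,0.5,32],"roll":0,"jaw":5},
  {"dp":[-0.5,0.5,34],"roll":0,"jaw":5},
])

```text
time_s: 41.6
tcp_pos: [0.6519, -0.1204, 0.2196]
eef_rot: [180.0, -0.0, 29.5]
contact_force: [0.0, -0.1, -2.5]
gripper_width: 0.0159
gripper_force: 40.0
```

Call:
send_rows([
  {"dp":[0,0,3],"roll":0,"jaw":5},
  {"dp":[0,0,5],"roll":0,"jaw":5},
])

```text
time_s: 41.85
tcp_pos: [0.652, -0.1203, 0.2145]
eef_rot: [180.0, -0.0, 29.5]
contact_force: [-0.9, 1.4, -1.1]
gripper_width: 0.016
gripper_force: 40.0
```

Call:
send_rows([
  {"dp":[0,0,2],"roll":0,"jaw":5},
  {"dp":[0,0,4],"roll":0,"jaw":5},
])

```text
time_s: 42.1
tcp_pos: [0.652, -0.1203, 0.2104]
eef_rot: [180.0, -0.0, 29.5]
contact_force: [-0.8, -0.2, -1.4]
gripper_width: 0.0159
gripper_force: 40.0
```

Call:
send_rows([
  {"dp":[0,0,2],"roll":0,"jaw":5},
  {"dp":[0,0,4],"roll":0,"jaw":5},
])

```text
time_s: 42.35
tcp_pos: [0.6522, -0.1205, 0.2072]
eef_rot: [180.0, -0.0, 29.5]
contact_force: [-2.9, 0.5, 8.6]
gripper_width: 0.0156
gripper_force: 40.0
```

Contact at an origin height of about 145 mm, inside the resting range. Release and retreat.

Call:
send_rows([
  {"dp":[0,0,-1],"roll":0,"jaw":5},
  {"dp":[0,0,-1],"roll":0,"jaw":60},
  {"dp":[0,0,-1],"roll":0,"jaw":60},
  {"dp":[0,0,-1],"roll":0,"jaw":60},
  {"dp":[0,0,-1],"roll":0,"jaw":60},
])

```text
time_s: 42.98
tcp_pos: [0.6521, -0.1203, 0.2075]
eef_rot: [180.0, -0.0, 29.5]
contact_force: [-0.1, 0.0, -0.1]
gripper_width: 0.0495
gripper_force: 0.0
```

Call:
send_rows([
  {"dp":[0,0,-30],"roll":0,"jaw":60},
  {"dp":[0,0,-70],"roll":0,"jaw":60},
  {"dp":[0,0,-90],"roll":0,"jaw":60},
  {"dp":[-50,20,-90],"roll":0,"jaw":60},
  {"dp":[-100,60,-90],"roll":0,"jaw":60},
])

```text
time_s: 43.6
tcp_pos: [0.5945, -0.2202, 0.2981]
eef_rot: [180.0, -0.1, 29.6]
contact_force: [0.9, -0.5, 0.3]
gripper_width: 0.0521
gripper_force: 0.0
```

Call:
send_rows([
  {"dp":[-10,50,0],"roll":0,"jaw":60},
  {"dp":[-20,100,0],"roll":0,"jaw":60},
  {"dp":[-30,150,0],"roll":0,"jaw":60},
  {"dp":[-40,200,0],"roll":0,"jaw":60},
  {"dp":[-45,230,0],"roll":0,"jaw":60},
])

```text
time_s: 44.22
tcp_pos: [0.669, -0.4452, 0.2963]
eef_rot: [-180.0, 0.0, 29.4]
contact_force: [0.0, 0.3, -0.5]
gripper_width: 0.0526
gripper_force: 0.0
```

Run:
```python
from h import *
st();s=cap('side','final_s.png');t=cap('top','final_t.png')
ref=cv2.imread('pics/side1.png');d=cv2.absdiff(ref,s['image']).max(2)
m=(d>40).astype(np.uint8);m=cv2.morphologyEx(m,cv2.MORPH_CLOSE,np.ones((3,3)));n,l,a,c=cv2.connectedComponentsWithStats(m)
print([x.tolist() for x in a[1:] if x[4]>40])
q=blob(s,(170,90,260,200),grn);e=cv2.fitEllipse(cv2.convexHull(q[2].astype(np.float32)));print(q[0],q[1],e)
q=blob(t,(325,150,395,230),grn)
if q[2] is not None:e=cv2.fitEllipse(cv2.convexHull(q[2].astype(np.float32)));print('top',q[1],e,onz(t,e[0],.175))
# lid lower rim bottom-most pixels expected for level lid at origin .146
th=np.linspace(0,2*np.pi,60);
rim=np.c_[.6522+.065*np.cos(th),-.12+.065*np.sin(th),np.full(60,.187)];P=proj(s,rim);print('disc top expected',P.min(0),P.max(0))
rim[:,2]=.148;P=proj(s,rim);print('lower expected',P.min(0),P.max(0))
q=blob(s,(225,160,265,195),org);print('tab',q[0],q[1])
print('tab exp out',proj(s,[.5935,-.0081,.155]),'in',proj(s,[.6064,-.0335,.155]))
```

```text
t 44.23 p [ 0.669  -0.4452  0.2963] rpy [-180.     0.    29.4] j [-19.8  32.1  26.1   0.  -84.1 139.2] F [ 0.   0.3 -0.5] w 0.0526 g 0.0
[[93, 0, 82, 47, 1794], [443, 0, 56, 174, 3228], [359, 45, 76, 108, 2138], [427, 105, 29, 13, 58], [181, 125, 117, 60, 3027], [170, 160, 13, 20, 127], [408, 169, 28, 11, 127], [295, 173, 24, 22, 451], [312, 202, 24, 23, 279], [362, 261, 24, 23, 394], [357, 296, 25, 24, 414]]
[207.71607226 150.84390922] [  12   35   53   53 2159] ((207.2238311767578, 151.2834014892578), (50.83762741088867, 55.736934661865234), 58.21792221069336)
top [  15   17   44   43 1452] ((361.57366943359375, 187.89776611328125), (42.47969055175781, 43.96167755126953), 123.8409423828125) [ 0.64841541 -0.12009297  0.175     ]
disc top expected [181.10158711 124.75890859] [234.51070072 165.03928021]
lower expected [183.34338006 135.32423071] [235.45396846 175.19357614]
tab [247.65517241 174.93103448] [15  9 15 12 87]
tab exp out [[251.54839582 174.09440169]] in [[241.8764446  169.10890503]]
```

```bash
python3 -c "
from plant import r
print(r.close_job())"
```

```text
the job is handed in; nothing more can be done
None
```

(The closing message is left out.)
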